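# Set an axle against the stop of a length gauge

### The arm

A 6-joint arm with a two-finger parallel gripper is mounted at the origin on the work surface. World frame = base frame: x ahead of the robot, y to its left, z up, the work surface at z = 0. Lengths are in mm, angles in rad, forces in N, time in s.
With the tool pointing down it reaches from about 400 to 825 mm from the base axis. Payload 7 kg.
Tool frame: the origin (TCP) lies midway between the tips of the shut fingers; the grasp point (between the pads) lies behind it (env.hold_point_z is the z of the grasp point in the tool frame, in mm); z points along the fingers, y is the direction in which the jaws open and shut (so a half turn about z gives the same grasp; the last joint's range is limited). The gripper opens to 85 mm and grips with 20 to 120 N. Pads are 22 mm wide; open, the fingers measure 114 mm over their backs; the gripper's body (76 mm by 85 mm) begins 54 mm behind the grasp point. The pads swing forward as they close: fully open they stand 13 mm farther back than shut.
Start: joints at [1.533, 0.359, 0.012, 0, -1.224, -0.288], TCP at [216.053, 639.466, 231.302] pointing down, gripper open.
Joint ranges: [-3.07, 3.07], [-1.43, 2.12], [-1.02, 1.25], [-3.03, 1.67], [-3.05, -0], [-3.03, 3.03]. Speed limits (rad/s): [2.39, 2.39, 3.01, 3.14, 3.14, 3.14].

### API

Orientations are given as a unit quaternion [x, y, z, w].
In Python, from bench import env gives the robot as it stands.
- The arm moves only by the tool play_rows, never from a script. Its argument "targets" is a list of rows, each an object of numbers: "dx", "dy", "dz": the shift along the world's x, y, z normalised to -1 to 1, where 1 is 30 cm; "wx", "wy", "wz": the turn, a rotation vector about the world's x, y, z normalised to -1 to 1, where 1 is 90 degrees. In form: [{"dx": .., "dy": .., "dz": .., "wx": .., "wy": .., "wz": ..}, ...]. A call has 1 to 12 rows; each row is the pose to reach, as a shift and turn from the pose commanded when the call began; what a row does not reach only later rows make up. A row lasts 1/12 s, in which the tool goes at most 41.7 mm and 7.16 degrees, less where a joint would pass 70% of its speed; a pose out of reach is approached as far as the arm can. A call with a number of a shift or a turn outside -1 to 1 is refused whole. A call with a gripper value outside its range is refused whole. "gripper" is the opening, from 0 (shut) to 1 (fully open), set as the call begins (left out, the last holds). The fingers move at their own pace and stop on an object; "force" is the grip in N (left out, the last holds). Time passes only in rows, so rows that repeat a pose let the fingers close. It gives the time, the measured TCP pose, the force and the opening at its end, in the units of the state.
- env.get_state(): the state, without advancing time (a new reading comes with each control period).
- env.capture(name): name is "side" or "top"; returns a dict with "image" (384x512x3 uint8, red, green, blue), "fov_y" (degrees; the focal length in pixels is half the picture's height over the tangent of half this angle, whatever the lens; pixels are square), "cx", "cy" (the principal point, pixels), "world_to_cam" (4x4, takes a point from world to camera coordinates). Camera axes: x right, y down, z forward; pixel columns grow to the right and rows downward; lengths in mm; the calibration is good to about 2 mm. A picture is of the moment at which its call begins. There is no depth.
- env.hand_in(): hands the job in, once; it reports no verdict.
The state is a dict: "t": time; "joint_pos": joint angles; "dq": joint speeds; "joint_efforts": joint torques, N m; "eef_pos": TCP position; "ee_rot": TCP orientation; "ft_force": force on the tool from outside, world axes, zero at the start; "ft_torque": the same for the moment, N m; "gripper_width": finger opening in mm.
Only numpy, scipy, OpenCV 4.12 (cv2) and the standard library are available. Lean on these libraries where they do the work, as an engineer would, in place of code of your own. Each camera call takes 0.05 s, during which the arm holds its last target.

### The job

Take the long bare axle out of its wooden cradle, lay it in the V-groove of the steel length gauge, then push it along the groove until its end just touches the flat face of the end stop, and leave it lying there. The stop has been set to length and is held by friction only, so come up to it gently and do not shift it. Leave the short axle and the other things where they are.

Things in the scene. Friction and masses are not known exactly. Their poses are not given: they have to be found in the camera images.
- axle_center (a point): Centre of the long axle: plain steel round bar, 14 mm diameter, 180 mm long, both ends flat and alike, 0.11 to 0.22 kg; x runs along the bar. At the start it lies level in a wooden cradle, its axis 33 mm above the work surface.
- cradle_a: The long axle's fixed wooden cradle, 90 (x, along the bar) x 44 x 42 mm, origin under its centre. Two notched uprights carry the bar; between them is a clear gap of 64 mm, down to 10 mm above the work surface, for fingers to close on the middle of the bar from above. It and the short axle's cradle look alike and may stand in either place.
- short_axle_center (a point): Centre of the short axle, a bystander: the same bar but 125 mm long, in an identical cradle.
- gauge: Length gauge, fixed to the surface: grey base plate 300 x 70 x 10 mm, two steel V-blocks in line and an end stop. Origin on the work surface under the groove's centre line; z up, y across, x along the groove towards the stop. The blocks span x = -100 to -28 mm and 65 to 103 mm; between them is a clear gap for fingers, down to the base plate, 10 mm above the surface.
- groove (a point): Point 42 mm above the gauge's origin, on the axis of an axle seated in the V-groove; x along the groove towards the stop. The groove is 90 degrees, open to the top, mouth 22 mm wide; blocks 40 mm wide, tops about 43 mm above the surface. Laid with its centre -10 to 5 mm along x from here, the long axle rests on both blocks, clear of the stop.
- stop_post (a point): Centre of the grey post (25 x 46 x 70 mm), 167.5 mm along x from groove, that holds the end stop: a flat steel disc, 22 mm across on a rigid spindle, on the seated axle's axis. The disc's face looks to -x and stands 105 to 130 mm along x from groove, different each time, NOT measured: find it by touch. Friction holds it up to about 15 N.
- cup_a: White ceramic cup of bolts, 70 mm across, 62 mm high, bystander; origin at the centre of its underside.
- cup_b: A second such cup, bystander; origin at the centre of its underside.
- bell: Black bike bell, 54 mm across, 39 mm high, bystander; origin under its centre.
- patch_tin: Blue plastic patch tin, 57 x 87 x 25 mm, bystander; origin under its centre.
- socket_wrench: Chrome socket wrench lying along its x, 175 mm long, 24 mm wide, 40 mm high at the socket, bystander; origin under its middle.
Mind the look-alikes: they are no part of the job. What is shaped like the part that bears axle_center but black or red is not meant.

How it is judged (in metres and radians):
On the way, in this order (a step that is already met when the one before it is completed fails the run):
1. the long axle lies seated in the V-groove of the gauge, still short of the stop (y of axle_center in the frame of gauge between -0.0025 and 0.0025 m and z of axle_center in the frame of gauge between 0.039 and 0.0445 m and angle between the x axis of axle_center and the x axis of gauge, either way round below 0.03 rad and x of axle_center in the frame of stop_face below -0.093 m), for 0.1 s.
2. its end touches the end stop (y of axle_center in the frame of gauge between -0.0025 and 0.0025 m and z of axle_center in the frame of gauge between 0.039 and 0.0445 m and angle between the x axis of axle_center and the x axis of gauge, either way round below 0.03 rad and contact force between axle and stop above 0.5 N), for 0.02 s.
At the end, for the whole second after the job is handed in: The long axle lies in the V-groove (within 2.5 mm across, 3 mm in height, 0.03 rad in direction), released and at rest, its end within 1.2 mm of the stop's face, and the stop not shifted by more than 2 mm (y of axle_center in the frame of gauge between -0.0025 and 0.0025 m and z of axle_center in the frame of gauge between 0.039 and 0.0445 m and angle between the x axis of axle_center and the x axis of gauge, either way round below 0.03 rad and x of axle_center in the frame of stop_face between -0.0912 and -0.088 m and linear speed of axle below 0.01 m/s and distance of stop_face from where it was at the start of the episode below 0.002 m); the robot touches nothing.
It fails at once if the end stop is pushed back by more than 2 mm (distance of stop_face from where it was at the start of the episode above 0.002 m).
It fails at once if the short axle or another bystander is moved by more than 20 mm (distance of any of cup_a, cup_b, bell, patch_tin, socket_wrench, short_axle_center from where it was at the start of the episode above 0.02 m).
It also fails if it takes over 46 s, if anything falls off the work surface, if the arm or the gripper's body presses on something with over 40 N, if the wrist force passes 120 N, or if a joint passes its speed limit or range.

## Working session

There is one attempt and no reset: what is moved stays moved. The work goes in short steps, Python scripts to look and compute and a tool call to move; the robot and the scene stay as the last step left them, time stands still between calls to the robot, and variables do not carry over. Pictures are saved under pics/ and viewed, and the job is handed in when it is done.

Besides the shell and the picture viewer there is one more tool, called after "Emit:" as a command line: name --argument value ..., lists and objects as JSON in quotes. play_rows: Moves the arm, as the interface text tells. Its arguments: {"type":"object","properties":{"targets":{"type":"array","items":{"type":"object","properties":{"dx":{"type":"number","minimum":-1,"maximum":1},"dy":{"type":"number","minimum":-1,"maximum":1},"dz":{"type":"number","minimum":-1,"maximum":1},"wx":{"type":"number","minimum":-1,"maximum":1},"wy":{"type":"number","minimum":-1,"maximum":1},"wz":{"type":"number","minimum":-1,"maximum":1}}}},"gripper":{"type":"number"},"force":{"type":"number"}},"required":["targets"]}

```bash
mkdir -p pics; ls; python3 - <<'E'
from bench import env
import cv2,pickle
print(env.get_state(), env.hold_point_z)
for n in("side","top"):
    c=env.capture(n); pickle.dump(c,open(n+"0.pkl","wb"))
    cv2.imwrite(f"pics/{n}0.png",c["image"][:,:,::-1])
    print(n,c["fov_y"],c["cx"],c["cy"],c["world_to_cam"].round(3))
E
```

```text
pics
{'t': 0.0, 'joint_pos': array([ 1.53310899e+00,  3.59367878e-01,  1.10809797e-02, -3.40194469e-04,
       -1.22408482e+00, -2.88131001e-01]), 'dq': array([-3.48634893e-04, -8.48599748e-04, -2.01551091e-03,  2.11073487e-03,
        2.52914872e-04,  9.16499462e-05]), 'joint_efforts': array([ 4.71327130e-04, -5.83320522e+01,  2.93412799e+01,  6.93635255e+00,
       -5.97050384e-03,  3.96616116e-06]), 'eef_pos': array([215.91208276, 639.04530193, 230.3873851 ]), 'ee_rot': array([ 9.86749907e-01, -1.62246647e-01, -6.02986949e-05,  8.01502397e-04]), 'ft_force': array([-0.00491403, -0.13214081, -0.10333134]), 'ft_torque': array([ 0.00134199, -0.02939479,  0.02102985]), 'gripper_width': 85.82473033940948} -18.700000000000003
side 52.422394424376925 251.00396369420417 189.14798143309258 [[ 7.630000e-01 -6.460000e-01  1.400000e-02 -4.539460e+02]
 [-4.080000e-01 -4.980000e-01 -7.660000e-01  2.606360e+02]
 [ 5.020000e-01  5.790000e-01 -6.430000e-01  1.056982e+03]
 [ 0.000000e+00  0.000000e+00  0.000000e+00  1.000000e+00]]
top 48.30536921953023 254.91886529448936 185.62922786586827 [[-3.000000e-03 -1.000000e+00  1.300000e-02 -4.301800e+01]
 [-9.910000e-01  1.000000e-03 -1.310000e-01  5.639080e+02]
 [ 1.310000e-01 -1.400000e-02 -9.910000e-01  1.077408e+03]
 [ 0.000000e+00  0.000000e+00  0.000000e+00  1.000000e+00]]
```

View pics/side0.png

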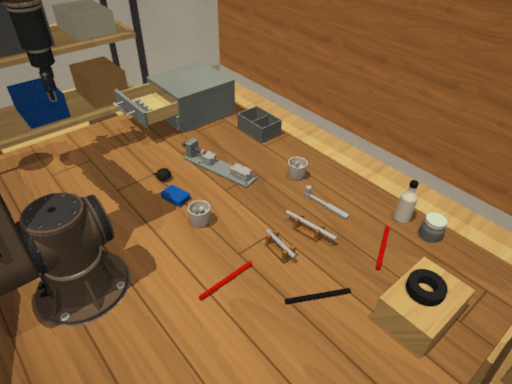

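View pics/top0.png

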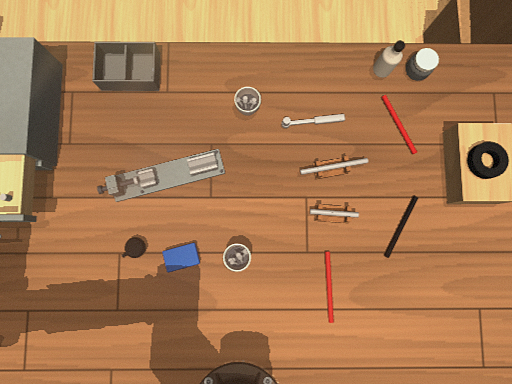

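```bash
cat > h.py <<'E'
import numpy as np,cv2,pickle
def load(n): return pickle.load(open(n+".pkl","rb"))
def f(c): return c["image"].shape[0]/2/np.tan(np.radians(c["fov_y"]/2))
def ray(c,u,v):
    M=np.array(c["world_to_cam"]);R=M[:3,:3];o=-R.T@M[:3,3]
    d=R.T@np.array([(u-c["cx"])/f(c),(v-c["cy"])/f(c),1]);return o,d
def onz(c,u,v,z):
    o,d=ray(c,u,v);return o+d*(z-o[2])/d[2]
def proj(c,p):
    M=np.array(c["world_to_cam"]);q=M[:3,:3]@np.array(p)+M[:3,3]
    return np.array([c["cx"]+f(c)*q[0]/q[2],c["cy"]+f(c)*q[1]/q[2]])
E
python3 - <<'E'
from h import *
def crop(n,x0,y0,x1,y1,s,o):
    im=load(n)["image"][y0:y1,x0:x1,::-1]
    cv2.imwrite("pics/"+o,cv2.resize(im,None,fx=s,fy=s,interpolation=cv2.INTER_CUBIC))
crop("top0",90,140,235,210,5,"g_top.png")
crop("top0",290,145,380,225,6,"a_top.png")
crop("side0",175,130,265,190,8,"g_side.png")
crop("side0",255,200,345,265,8,"a_side.png")
E
```

```text
(no output)
```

View pics/g_top.png

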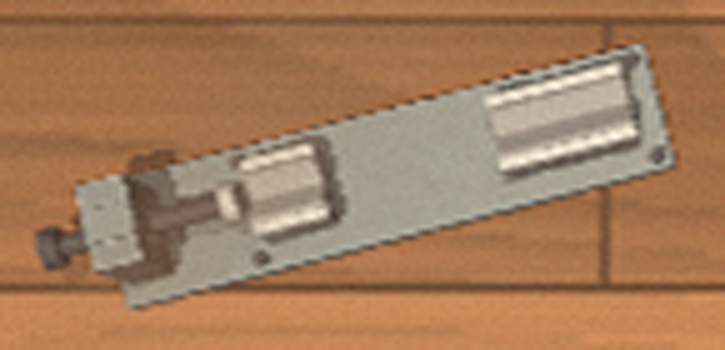

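View pics/a_top.png

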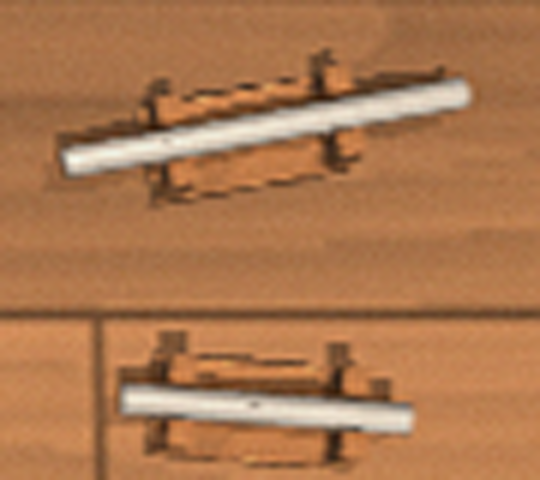

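View pics/g_side.png

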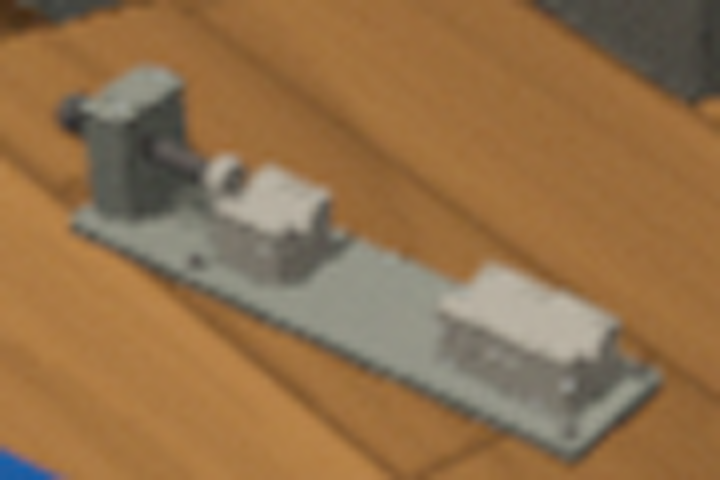

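View pics/a_side.png

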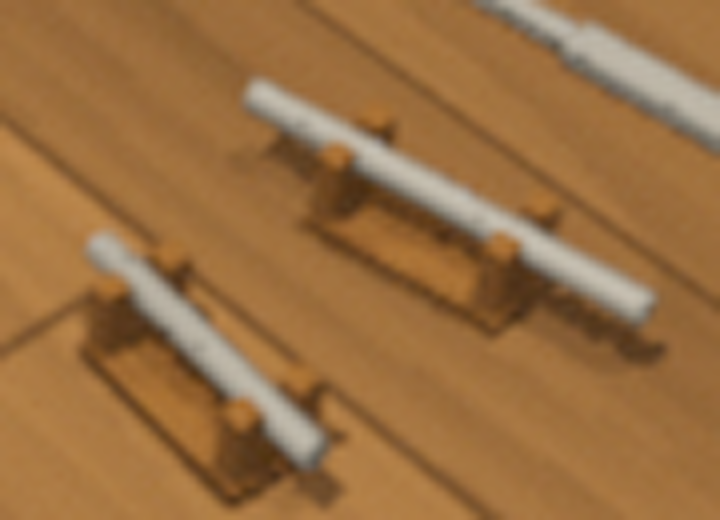

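```bash
python3 - <<'E'
from h import *
np.set_printoptions(precision=2,suppress=True)
for n,box,z in (("top0",(295,150,375,185),33),("top0",(300,195,370,225),33),("side0",(280,205,342,245),33)):
    c=load(n);x0,y0,x1,y1=box
    im=c["image"][y0:y1,x0:x1].astype(np.uint8);im=cv2.resize(im,None,fx=8,fy=8,interpolation=cv2.INTER_CUBIC)
    hsv=cv2.cvtColor(im,cv2.COLOR_RGB2HSV);m=((hsv[:,:,1]<75)&(hsv[:,:,2]>110)).astype(np.uint8)
    k,l,s,_=cv2.connectedComponentsWithStats(m);i=1+s[1:,4].argmax()
    cnt=np.argwhere(l==i)[:,::-1].astype(np.float32)
    r=cv2.minAreaRect(cnt);bp=cv2.boxPoints(r)
    bp=(bp+.5)/8-.5+[x0,y0]
    d=[np.linalg.norm(bp[0]-bp[1]),np.linalg.norm(bp[1]-bp[2])]
    e=((bp[0]+bp[1])/2,(bp[2]+bp[3])/2) if d[0]<d[1] else ((bp[1]+bp[2])/2,(bp[3]+bp[0])/2)
    P=[onz(c,*q,z) for q in e]
    dd=P[1]-P[0];
    print(n,e,P,"ctr",(P[0]+P[1])/2,"len",np.linalg.norm(dd),"yaw",np.degrees(np.arctan2(dd[1],dd[0])))
c=load("top0")
S=lambda u,v:((u+.5)/5-.5+90,(v+.5)/5-.5+140)
C={k:onz(c,*S(*q),z) for k,q,z in (("pr1",(642,46),10),("pr2",(674,163),10),("pl",(133,306),10),
 ("R1",(487,97),43),("R2",(625,64),43),("R3",(637,138),43),("R4",(503,174),43),
 ("L1",(238,158),43),("L2",(316,142),43),("L3",(330,218),43),("L4",(262,237),43))}
for k,v in C.items():print(k,v)
d=C["pl"]-C["pr2"];print("plate edge",np.linalg.norm(d),np.degrees(np.arctan2(d[1],d[0])), np.linalg.norm(C["pr1"]-C["pr2"]))
c=load("side0")
S=lambda u,v:((u+.5)/8-.5+175,(v+.5)/8-.5+130)
for q,z in (((72,226),10),((572,458),10),((660,378),10),):print("side",onz(c,*S(*q),z))
E
```

```text
top0 (array([367.66, 159.72]), array([299.88, 171.88])) [array([ 633.12, -342.69,   33.  ]), array([ 600.7 , -162.61,   33.  ])] ctr [ 616.91 -252.65   33.  ] len 182.97427111970708 yaw 100.2066780409292
top0 (array([309.64, 210.9 ]), array([358.18, 214.41])) [array([ 497.97, -186.3 ,   33.  ]), array([ 488.59, -312.51,   33.  ])] ctr [ 493.28 -249.4    33.  ] len 126.5598724017478 yaw -94.25068753987165
side0 (array([285.67, 210.64]), array([335.79, 238.3 ])) [array([ 604.09, -159.94,   33.  ]), array([ 635.47, -340.78,   33.  ])] ctr [ 619.78 -250.36   33.  ] len 183.54610929112135 yaw -80.15619362791968
pr1 [667.71  54.62  10.  ]
pr2 [603.8   36.98  10.  ]
pl [527.43 322.35  10.  ]
R1 [633.3  132.67  43.  ]
R2 [650.82  60.98  43.  ]
R3 [611.57  54.38  43.  ]
R4 [592.67 123.66  43.  ]
L1 [601.19 260.93  43.  ]
L2 [609.58 220.85  43.  ]
L3 [569.73 212.52  43.  ]
L4 [559.87 247.23  43.  ]
plate edge 295.41695627125205 104.98047411398043 66.2982930953063
side [525.81 319.79  10.  ]
side [600.15  33.23  10.  ]
side [667.33  51.66  10.  ]
```

Candidates (top view pixels): long bar in its cradle (334,166), short bar in its cradle (334,213), red bars (398,124) and (329,286), black bar (401,227), and the wrench (313,120). By the description I take the bare steel bar at (334,166). It measures about 183 mm against 126 mm for the other one, and the crop shows it in its cradle.

The gauge origin is near (606, 154.5) with its x axis at 104.5°. The axle is near (618, -251.5) at 100°.

Emit:
play_rows --targets '[{"dx":0.05,"dy":-0.11,"dz":0,"wz":-0.04},{"dx":0.447,"dy":-0.99,"dz":0,"wz":-0.34},{"dx":0.447,"dy":-0.99,"dz":0,"wz":-0.34},{"dx":0.447,"dy":-0.99,"dz":0,"wz":-0.34},{"dx":0.447,"dy":-0.99,"dz":0,"wz":-0.34},{"dx":0.447,"dy":-0.99,"dz":0,"wz":-0.34},{"dx":0.447,"dy":-0.99,"dz":0,"wz":-0.34},{"dx":0.447,"dy":-0.99,"dz":0,"wz":-0.34},{"dx":0.447,"dy":-0.99,"dz":0,"wz":-0.34}]' --gripper 1

```text
validation failed for argument at $.ta...
```

Emit:
play_rows --targets '[{"dx":0.447,"dy":-0.99,"dz":0,"wz":-0.341},{"dx":0.447,"dy":-0.99,"dz":0,"wz":-0.341},{"dx":0.447,"dy":-0.99,"dz":0,"wz":-0.341},{"dx":0.447,"dy":-0.99,"dz":0,"wz":-0.341},{"dx":0.447,"dy":-0.99,"dz":0,"wz":-0.341},{"dx":0.447,"dy":-0.99,"dz":0,"wz":-0.341},{"dx":0.447,"dy":-0.99,"dz":0,"wz":-0.341},{"dx":0.447,"dy":-0.99,"dz":0,"wz":-0.341}]'

```text
validation failed for argument at $.ta...
```

Emit:
play_rows --targets '[{"dx":0.447,"dy":-0.99,"dz":-0.27},{"dx":0.447,"dy":-0.99,"dz":-0.27},{"dx":0.447,"dy":-0.99,"dz":-0.27},{"dx":0.447,"dy":-0.99,"dz":-0.27},{"dx":0.447,"dy":-0.99,"dz":-0.27},{"dx":0.447,"dy":-0.99,"dz":-0.27},{"dx":0.447,"dy":-0.99,"dz":-0.27},{"dx":0.447,"dy":-0.99,"dz":-0.27},{"dx":0.447,"dy":-0.99,"dz":-0.27},{"dx":0.447,"dy":-0.99,"dz":-0.27}]'

```text
validation failed for argument at $.ta...
```

```bash
python3 - <<'E'
from bench import env
from h import *
from scipy.spatial.transform import Rotation as R
s=env.get_state();print(s["t"],s["eef_pos"],s["joint_pos"],R.from_quat(s["ee_rot"]).as_matrix().round(3))
for n in("side","top"):
    c=env.capture(n);pickle.dump(c,open(n+"1.pkl","wb"))
    u,v=map(int,proj(c,s["eef_pos"])); print(n,u,v)
    im=c["image"][v-45:v+55,u-65:u+65,::-1]
    cv2.imwrite(f"pics/{n}1.png",cv2.resize(im,None,fx=5,fy=5,interpolation=cv2.INTER_CUBIC))
E
```

```text
0.1 [215.91086877 639.0618071  230.42486635] [ 1.53312697e+00  3.59342018e-01  1.11171020e-02 -3.12299019e-04
 -1.22410413e+00 -2.88103891e-01] [[ 0.947 -0.32  -0.   ]
 [-0.32  -0.947 -0.002]
 [ 0.     0.002 -1.   ]]
side 54 98Traceback (most recent call last):
  File "<stdin>", line 9, in <module>
cv2.error: OpenCV(4.12.0) /io/opencv/modules/imgproc/src/resize.cpp:4208: error: (-215:Assertion failed) !ssize.empty() in function 'resize'
```

Emit:
play_rows --targets '[{"dx":0.05,"dy":-0.11,"dz":0.0,"wx":0.0,"wy":0.0,"wz":-0.04},{"dx":0.447,"dy":-0.99,"dz":0.0,"wx":0.0,"wy":0.0,"wz":-0.34},{"dx":0.447,"dy":-0.99,"dz":0.0,"wx":0.0,"wy":0.0,"wz":-0.34},{"dx":0.447,"dy":-0.99,"dz":0.0,"wx":0.0,"wy":0.0,"wz":-0.34},{"dx":0.447,"dy":-0.99,"dz":0.0,"wx":0.0,"wy":0.0,"wz":-0.34},{"dx":0.447,"dy":-0.99,"dz":0.0,"wx":0.0,"wy":0.0,"wz":-0.34},{"dx":0.447,"dy":-0.99,"dz":0.0,"wx":0.0,"wy":0.0,"wz":-0.34},{"dx":0.447,"dy":-0.99,"dz":0.0,"wx":0.0,"wy":0.0,"wz":-0.34},{"dx":0.447,"dy":-0.99,"dz":0.0,"wx":0.0,"wy":0.0,"wz":-0.34}]' --gripper 1.0

```text
t: 0.9
eef_pos: [351.1, 337.1, 231.5]
ee_rot: [0.908, -0.418, -0.0, 0.0]
ft_force: [-1.9, 0.0, 0.1]
gripper_width: 85.7
```

Emit:
play_rows --targets '[{"dx":0.447,"dy":-0.99,"dz":0.0,"wx":0.0,"wy":0.0,"wz":-0.341},{"dx":0.447,"dy":-0.99,"dz":0.0,"wx":0.0,"wy":0.0,"wz":-0.341},{"dx":0.447,"dy":-0.99,"dz":0.0,"wx":0.0,"wy":0.0,"wz":-0.341},{"dx":0.447,"dy":-0.99,"dz":0.0,"wx":0.0,"wy":0.0,"wz":-0.341},{"dx":0.447,"dy":-0.99,"dz":0.0,"wx":0.0,"wy":0.0,"wz":-0.341},{"dx":0.447,"dy":-0.99,"dz":0.0,"wx":0.0,"wy":0.0,"wz":-0.341},{"dx":0.447,"dy":-0.99,"dz":0.0,"wx":0.0,"wy":0.0,"wz":-0.341},{"dx":0.447,"dy":-0.99,"dz":0.0,"wx":0.0,"wy":0.0,"wz":-0.341}]'

```text
t: 1.57
eef_pos: [484.7, 43.0, 231.4]
ee_rot: [0.766, -0.643, 0.0, -0.0]
ft_force: [-0.1, 0.4, 1.1]
gripper_width: 85.4
```

Emit:
play_rows --targets '[{"dx":0.447,"dy":-0.99,"dz":-0.27,"wx":0.0,"wy":0.0,"wz":0.0},{"dx":0.447,"dy":-0.99,"dz":-0.27,"wx":0.0,"wy":0.0,"wz":0.0},{"dx":0.447,"dy":-0.99,"dz":-0.27,"wx":0.0,"wy":0.0,"wz":0.0},{"dx":0.447,"dy":-0.99,"dz":-0.27,"wx":0.0,"wy":0.0,"wz":0.0},{"dx":0.447,"dy":-0.99,"dz":-0.27,"wx":0.0,"wy":0.0,"wz":0.0},{"dx":0.447,"dy":-0.99,"dz":-0.27,"wx":0.0,"wy":0.0,"wz":0.0},{"dx":0.447,"dy":-0.99,"dz":-0.27,"wx":0.0,"wy":0.0,"wz":0.0},{"dx":0.447,"dy":-0.99,"dz":-0.27,"wx":0.0,"wy":0.0,"wz":0.0},{"dx":0.447,"dy":-0.99,"dz":-0.27,"wx":0.0,"wy":0.0,"wz":0.0},{"dx":0.447,"dy":-0.99,"dz":-0.27,"wx":0.0,"wy":0.0,"wz":0.0},{"dx":0.447,"dy":-0.99,"dz":-0.27,"wx":0.0,"wy":0.0,"wz":0.0}]'

```text
t: 2.48
eef_pos: [617.9, -251.7, 149.5]
ee_rot: [0.766, -0.643, -0.001, 0.0]
ft_force: [0.4, 0.3, 0.9]
gripper_width: 85.7
```

```bash
cat > look.py <<'E'
import sys
from bench import env
from h import *
from scipy.spatial.transform import Rotation as R
t=sys.argv[1]
s=env.get_state();m=R.from_quat(s["ee_rot"]).as_matrix();print(round(s["t"],2),s["eef_pos"].round(2),s["joint_pos"].round(3),"xyaw",np.degrees(np.arctan2(m[1,0],m[0,0])),"F",s["ft_force"].round(2),s["gripper_width"].round(2),"zax",m[:,2].round(4))
for n in("side","top"):
    c=env.capture(n);pickle.dump(c,open(n+t+".pkl","wb"))
    u,v=map(int,proj(c,s["eef_pos"]));x0=max(u-65,0);y0=max(v-45,0); print(n,"crop x0,y0",x0,y0,"x5")
    im=c["image"][y0:y0+100,x0:x0+130,::-1]
    cv2.imwrite(f"pics/{n}{t}.png",cv2.resize(im,None,fx=5,fy=5,interpolation=cv2.INTER_CUBIC))
E
python3 look.py 1
```

```text
Traceback (most recent call last):
  File "look.py", line 6, in <module>
    s=env.get_state();m=R.from_quat(s["ee_rot"]).as_matrix();print(round(s["t"],2),s["eef_pos"].round(2),s["joint_pos"].round(3),"xyaw",np.degrees(np.arctan2(m[1,0],m[0,0])),"F",s["ft_force"].round(2),s["gripper_width"].round(2),"zax",m[:,2].round(4))
                                                                                                                                                                                                         ^^^^^^^^^^^^^^^^^^^^^^^^
AttributeError: 'float' object has no attribute 'round'
```

```bash
sed -i 's/s\["gripper_width"\].round(2)/round(s["gripper_width"],2)/' look.py; python3 look.py 1
```

```text
2.48 [ 617.88 -251.7   149.5 ] [-0.095  0.404 -0.113 -0.    -1.055  0.27 ] xyaw -80.02414547414952 F [0.41 0.28 0.91] 85.66 zax [-1.4e-03  3.0e-04 -1.0e+00]
side crop x0,y0 249 150 x5
top crop x0,y0 278 111 x5
```

View pics/side1.png

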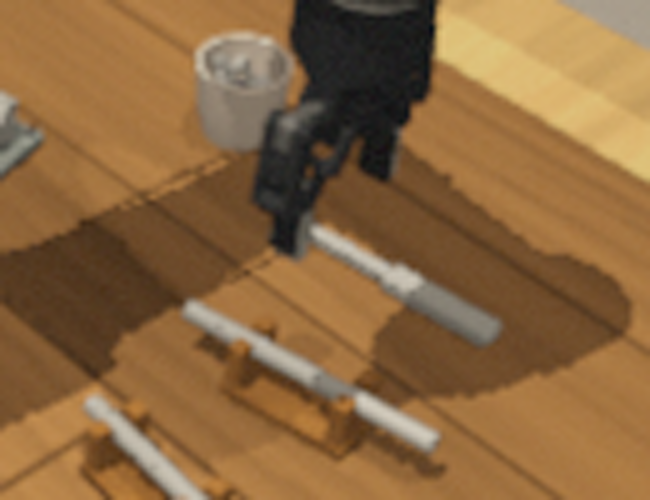

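View pics/top1.png

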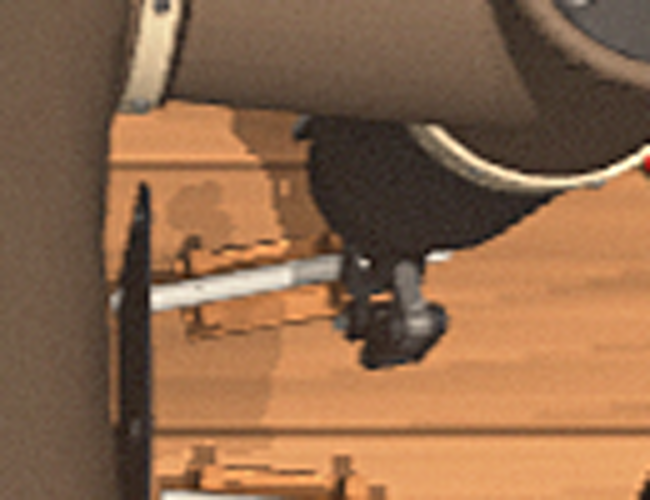

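Emit:
play_rows --targets '[{"dx":0.0,"dy":0.0,"dz":-0.1,"wx":0.0,"wy":0.0,"wz":0.0},{"dx":0.0,"dy":0.0,"dz":-0.2,"wx":0.0,"wy":0.0,"wz":0.0},{"dx":0.0,"dy":0.0,"dz":-0.28,"wx":0.0,"wy":0.0,"wz":0.0},{"dx":0.0,"dy":0.0,"dz":-0.35,"wx":0.0,"wy":0.0,"wz":0.0},{"dx":0.0,"dy":0.0,"dz":-0.4,"wx":0.0,"wy":0.0,"wz":0.0},{"dx":0.0,"dy":0.0,"dz":-0.43,"wx":0.0,"wy":0.0,"wz":0.0},{"dx":0.0,"dy":0.0,"dz":-0.448,"wx":0.0,"wy":0.0,"wz":0.0},{"dx":0.0,"dy":0.0,"dz":-0.448,"wx":0.0,"wy":0.0,"wz":0.0},{"dx":0.0,"dy":0.0,"dz":-0.448,"wx":0.0,"wy":0.0,"wz":0.0}]'

```text
t: 3.33
eef_pos: [619.0, -251.2, 17.0]
ee_rot: [0.767, -0.642, 0.001, -0.0]
ft_force: [-0.2, 0.0, -0.4]
gripper_width: 85.3
```

```bash
python3 look.py 2
```

```text
3.33 [ 619.01 -251.16   16.99] [-0.094  0.539 -0.238  0.    -0.793  0.27 ] xyaw -79.90423967911902 F [-0.17  0.04 -0.43] 85.29 zax [ 1.3e-03 -3.0e-04 -1.0e+00]
side crop x0,y0 244 182 x5
top crop x0,y0 267 121 x5
```

View pics/side2.png

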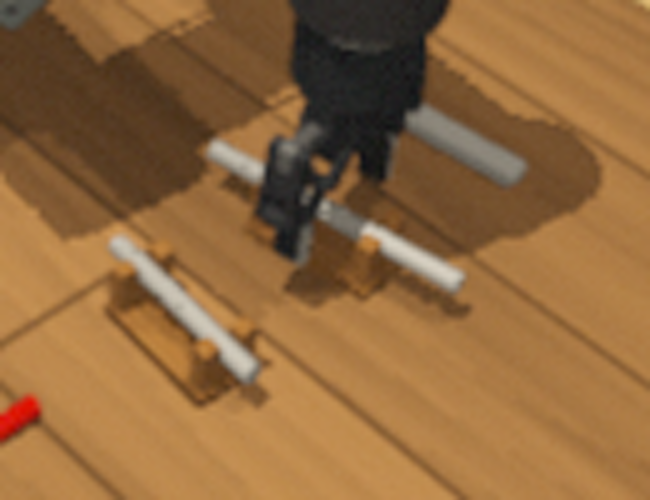

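The fingers straddle the long bar between the uprights, at crop (295,220) and (380,160). I'll close now.

Emit:
play_rows --targets '[{"dx":0.0,"dy":0.0,"dz":0.0,"wx":0.0,"wy":0.0,"wz":0.0},{"dx":0.0,"dy":0.0,"dz":0.0,"wx":0.0,"wy":0.0,"wz":0.0},{"dx":0.0,"dy":0.0,"dz":0.0,"wx":0.0,"wy":0.0,"wz":0.0},{"dx":0.0,"dy":0.0,"dz":0.0,"wx":0.0,"wy":0.0,"wz":0.0},{"dx":0.0,"dy":0.0,"dz":0.0,"wx":0.0,"wy":0.0,"wz":0.0},{"dx":0.0,"dy":0.0,"dz":0.0,"wx":0.0,"wy":0.0,"wz":0.0},{"dx":0.0,"dy":0.0,"dz":0.0,"wx":0.0,"wy":0.0,"wz":0.0},{"dx":0.0,"dy":0.0,"dz":0.0,"wx":0.0,"wy":0.0,"wz":0.0},{"dx":0.0,"dy":0.0,"dz":0.0,"wx":0.0,"wy":0.0,"wz":0.0},{"dx":0.0,"dy":0.0,"dz":0.0,"wx":0.0,"wy":0.0,"wz":0.0}]' --gripper 0.0 --force 50.0

```text
t: 4.27
eef_pos: [618.5, -251.6, 16.1]
ee_rot: [0.766, -0.642, 0.0, -0.0]
ft_force: [-0.2, -0.1, 1.4]
gripper_width: 12.3
```

Emit:
play_rows --targets '[{"dx":0.0,"dy":0.0,"dz":0.03,"wx":0.0,"wy":0.0,"wz":0.0},{"dx":0.0,"dy":0.0,"dz":0.1,"wx":0.0,"wy":0.0,"wz":0.0},{"dx":0.0,"dy":0.0,"dz":0.2,"wx":0.0,"wy":0.0,"wz":0.0},{"dx":0.0,"dy":0.0,"dz":0.3,"wx":0.0,"wy":0.0,"wz":0.0},{"dx":0.0,"dy":0.0,"dz":0.35,"wx":0.0,"wy":0.0,"wz":0.0},{"dx":0.0,"dy":0.0,"dz":0.35,"wx":0.0,"wy":0.0,"wz":0.0},{"dx":0.0,"dy":0.0,"dz":0.35,"wx":0.0,"wy":0.0,"wz":0.0}]'

```text
t: 4.85
eef_pos: [618.6, -251.4, 122.2]
ee_rot: [0.766, -0.643, 0.001, -0.001]
ft_force: [-0.5, -0.3, -1.7]
gripper_width: 12.4
```

```bash
python3 look.py 3
```

```text
4.85 [ 618.63 -251.44  122.24] [-0.095  0.427 -0.145 -0.    -0.997  0.27 ] xyaw -79.96596216772414 F [-0.46 -0.32 -1.67] 12.41 zax [ 2.1e-03  1.0e-04 -1.0e+00]
side crop x0,y0 248 157 x5
top crop x0,y0 275 113 x5
```

View pics/side3.png

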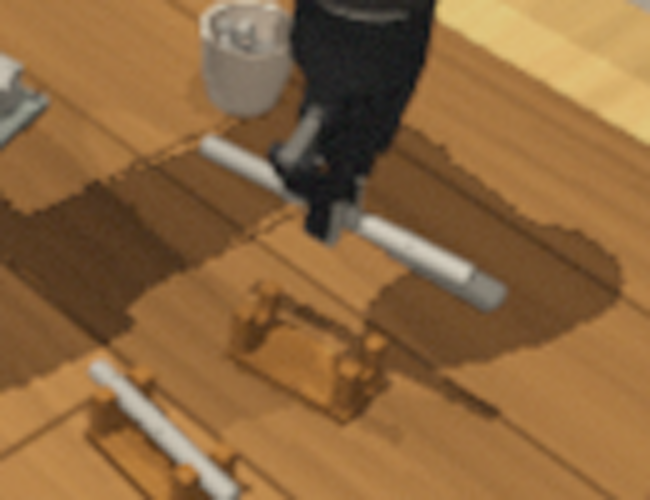

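Emit:
play_rows --targets '[{"dx":-0.002,"dy":0.05,"dz":0.0,"wx":0.0,"wy":0.0,"wz":0.01},{"dx":-0.007,"dy":0.15,"dz":0.0,"wx":0.0,"wy":0.0,"wz":0.02},{"dx":-0.012,"dy":0.27,"dz":0.0,"wx":0.0,"wy":0.0,"wz":0.03},{"dx":-0.017,"dy":0.4,"dz":0.0,"wx":0.0,"wy":0.0,"wz":0.05},{"dx":-0.017,"dy":0.53,"dz":0.0,"wx":0.0,"wy":0.0,"wz":0.05},{"dx":-0.017,"dy":0.669,"dz":0.0,"wx":0.0,"wy":0.0,"wz":0.05}]'

```text
t: 5.45
eef_pos: [611.9, -49.2, 119.6]
ee_rot: [0.791, -0.612, -0.001, 0.001]
ft_force: [0.2, -0.2, -1.6]
gripper_width: 12.1
```

Emit:
play_rows --targets '[{"dx":-0.007,"dy":0.13,"dz":0.0,"wx":0.0,"wy":0.0,"wz":0.0},{"dx":-0.012,"dy":0.26,"dz":0.0,"wx":0.0,"wy":0.0,"wz":0.0},{"dx":-0.017,"dy":0.39,"dz":0.0,"wx":0.0,"wy":0.0,"wz":0.0},{"dx":-0.017,"dy":0.51,"dz":0.0,"wx":0.0,"wy":0.0,"wz":0.0},{"dx":-0.017,"dy":0.61,"dz":0.0,"wx":0.0,"wy":0.0,"wz":0.0},{"dx":-0.017,"dy":0.65,"dz":0.0,"wx":0.0,"wy":0.0,"wz":0.0},{"dx":-0.017,"dy":0.669,"dz":0.0,"wx":0.0,"wy":0.0,"wz":0.0},{"dx":-0.017,"dy":0.669,"dz":0.0,"wx":0.0,"wy":0.0,"wz":0.0},{"dx":-0.017,"dy":0.669,"dz":-0.05,"wx":0.0,"wy":0.0,"wz":0.0},{"dx":-0.017,"dy":0.669,"dz":-0.1,"wx":0.0,"wy":0.0,"wz":0.0},{"dx":-0.017,"dy":0.669,"dz":-0.1,"wx":0.0,"wy":0.0,"wz":0.0},{"dx":-0.017,"dy":0.669,"dz":-0.1,"wx":0.0,"wy":0.0,"wz":0.0}]'

```text
t: 6.45
eef_pos: [607.5, 148.1, 90.0]
ee_rot: [0.79, -0.612, -0.0, 0.001]
ft_force: [0.4, 0.2, -0.8]
gripper_width: 12.2
```

```bash
python3 look.py 4
```

```text
6.45 [607.46 148.09  90.05] [ 0.551  0.4   -0.275  0.    -0.899 -0.298] xyaw -75.5368957488375 F [ 0.41  0.22 -0.8 ] 12.16 zax [-0.0023 -0.0014 -1.    ]
side crop x0,y0 162 107 x5
top crop x0,y0 112 120 x5
```

View pics/side4.png

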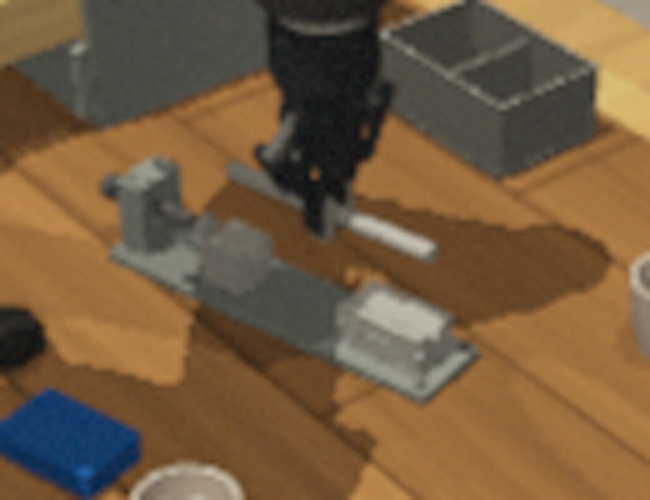

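View pics/top4.png

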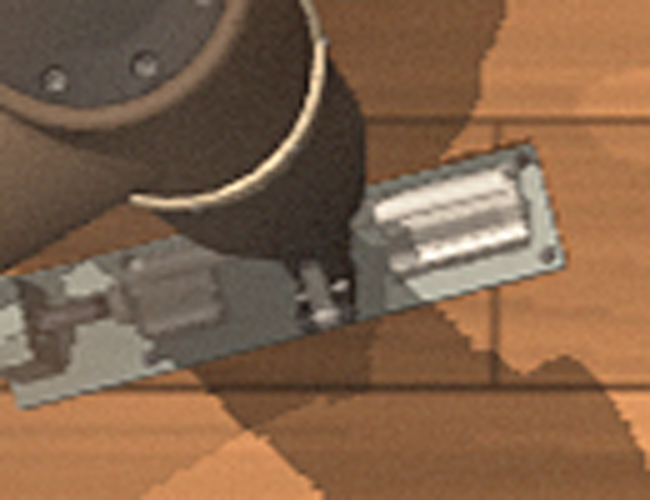

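```bash
python3 - <<'E'
from h import *
np.set_printoptions(precision=1,suppress=True)
c=load("side4")
im=c["image"][135:165,200:255];im=cv2.resize(im[:,:,::-1],None,fx=13,fy=13,interpolation=cv2.INTER_CUBIC);cv2.imwrite("pics/s4z.png",im)
c0=load("side0");im=c0["image"][150:190,195:262,::-1];cv2.imwrite("pics/s0z.png",cv2.resize(im,None,fx=11,fy=11,interpolation=cv2.INTER_CUBIC))
c0=load("side0");o=np.array([606.1,154.5]);u=np.array([-.25,.968]);n=np.array([-.968,-.25])
for x in(-100,-28,65,103):
  for y in(-20,-11,11,20):
    p=o+x*u+y*n; q=proj(c0,[*p,43]);print(x,y,q,(q-[195,150]+.5)*11)
E
```

```text
-100 -20 [251.7 169.9] [629.  224.5]
-100 -11 [250.2 171.1] [613.  238.1]
-100 11 [246.6 174.2] [573.2 271.8]
-100 20 [245.1 175.5] [556.7 285.8]
-28 -20 [235.6 162.8] [451.7 146.8]
-28 -11 [234.1 164. ] [435.3 159.8]
-28 11 [230.4 166.9] [394.7 191.9]
-28 20 [228.8 168.2] [377.8 205.3]
65 -20 [215.8 154.2] [233.9  51.3]
65 -11 [214.2 155.3] [217.1  63.5]
65 11 [210.5 158. ] [175.5  93.9]
65 20 [208.9 159.2] [158.2 106.5]
103 -20 [208.  150.8] [148.3  13.8]
103 -11 [206.4 151.8] [131.4  25.7]
103 11 [202.6 154.5] [89.4 55.4]
103 20 [201.  155.7] [72.  67.7]
```

View pics/s4z.png

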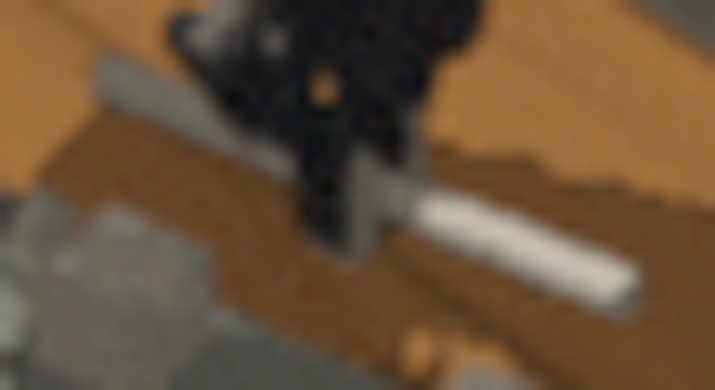

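View pics/s0z.png

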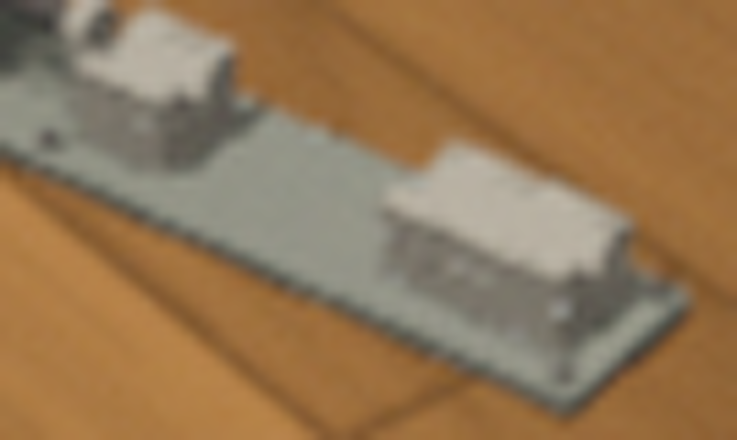

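```bash
python3 - <<'E'
from h import *
np.set_printoptions(precision=1,suppress=True)
c=load("side4");u=np.array([-.25,.968]);n=np.array([-.968,-.25])
for o in (np.array([606.1,154.5]),np.array([606.6,155.2])):
  for (a,b) in ((103,80),(634,287)):
    p=onz(c,(a+.5)/13-.5+200,(b+.5)/13-.5+135,108.7);d=p[:2]-o;print(p,"along",d@u,"lat",d@n)
tcp=np.array([607.46,148.09])-o;print(tcp@u,tcp@n)
E
```

```text
[582.7 232.1 108.7] along 80.99322386316074 lat 3.1960381255441703
[633.6  62.3 108.7] along -96.15447272518719 lat -3.5430344403300573
[582.7 232.1 108.7] along 80.44062386316075 lat 3.8550381255441692
[633.6  62.3 108.7] along -96.70707272518717 lat -2.884034440330062
-7.0974799999999885 0.9450199999999831
```

```bash
python3 - <<'E'
from h import *
c=load("top4")
for p in ([633.6,62.3,108.7],[630.6,61.5,108.7],[620,105,108.7]):
    q=proj(c,p);print(q,(q-[195,150]+.5)*11)
im=c["image"][148:185,180:230,::-1];cv2.imwrite("pics/t4z.png",cv2.resize(im,None,fx=14,fy=14,interpolation=cv2.INTER_CUBIC))
c=load("side3");im=c["image"][175:225,280:350,::-1];cv2.imwrite("pics/s3z.png",cv2.resize(im,None,fx=11,fy=11,interpolation=cv2.INTER_CUBIC))
E
```

```text
[211.85836363 153.7169115 ] [190.94199988  46.38602652]
[212.17217532 154.91604165] [194.39392857  59.57645811]
[194.35848047 159.16770399] [ -1.55671481 106.34474387]
```

View pics/t4z.png

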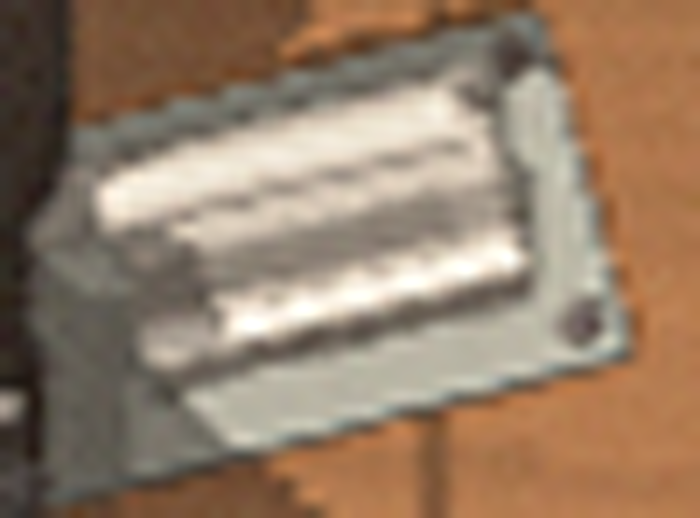

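View pics/s3z.png

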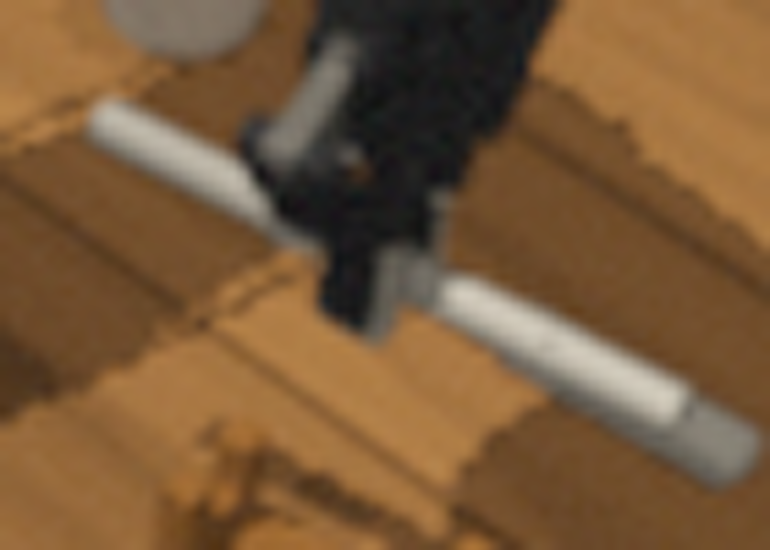

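```bash
python3 - <<'E'
from h import *
np.set_printoptions(precision=1,suppress=True)
c=load("top4");o=np.array([606.1,154.5]);u=np.array([-.25,.968]);n=np.array([-.968,-.25])
for (a,b) in ((100,205),(465,118),(160,220),(470,145),(95,180),(450,85)):
    p=onz(c,(a+.5)/14-.5+180,(b+.5)/14-.5+148,108.7);d=p[:2]-o;print(p,"along",d@u,"lat",d@n)
c=load("side3")
for (a,b) in ((100,120),(690,395)):
    p=onz(c,(a+.5)/11-.5+280,(b+.5)/11-.5+175,141);print(p)
E
```

```text
[612.5 123.7 108.7] along -31.464590471182408 lat 1.505952130996123
[628.   60.1 108.7] along -96.8905689974187 lat 2.4318348953140365
[609.8 113.1 108.7] along -40.97623363740647 lat 6.719414069670266
[623.2  59.1 108.7] along -96.57934089786457 lat 7.3255423057459765
[617.  124.6 108.7] along -31.654121076565026 lat -3.034590074205859
[633.9  62.7 108.7] along -95.76361143720526 lat -3.94699762653703
[ 601.9 -164.   141. ]
[ 640.9 -338.2  141. ]
```

The top view shows the bar parallel to the groove and within about 2 mm of it. The side view shows the stop end pitched down about 2°. I'll lower it gently with a small correction.

Emit:
play_rows --targets '[{"dx":0.002,"dy":0.001,"dz":-0.03,"wx":0.0,"wy":0.0,"wz":0.0},{"dx":0.003,"dy":0.001,"dz":-0.08,"wx":0.0,"wy":0.0,"wz":0.0},{"dx":0.003,"dy":0.001,"dz":-0.12,"wx":0.0,"wy":0.0,"wz":0.0},{"dx":0.003,"dy":0.001,"dz":-0.16,"wx":0.0,"wy":0.0,"wz":0.0},{"dx":0.003,"dy":0.001,"dz":-0.18,"wx":0.0,"wy":0.0,"wz":0.0},{"dx":0.003,"dy":0.001,"dz":-0.19,"wx":0.0,"wy":0.0,"wz":0.0},{"dx":0.003,"dy":0.001,"dz":-0.195,"wx":0.0,"wy":0.0,"wz":0.0},{"dx":0.003,"dy":0.001,"dz":-0.2,"wx":0.0,"wy":0.0,"wz":0.0},{"dx":0.003,"dy":0.001,"dz":-0.2,"wx":0.0,"wy":0.0,"wz":0.0},{"dx":0.003,"dy":0.001,"dz":-0.2,"wx":0.0,"wy":0.0,"wz":0.0}]'

```text
t: 7.38
eef_pos: [609.4, 150.3, 31.4]
ee_rot: [0.791, -0.612, 0.0, -0.0]
ft_force: [0.3, 0.3, -1.9]
gripper_width: 12.5
```

```bash
python3 look.py 5
```

```text
7.38 [609.36 150.32  31.38] [ 0.552  0.47  -0.324  0.    -0.776 -0.299] xyaw -75.44567056557406 F [ 0.28  0.26 -1.9 ] 12.52 zax [ 7.e-04  3.e-04 -1.e+00]
side crop x0,y0 162 120 x5
top crop x0,y0 115 123 x5
```

View pics/side5.png

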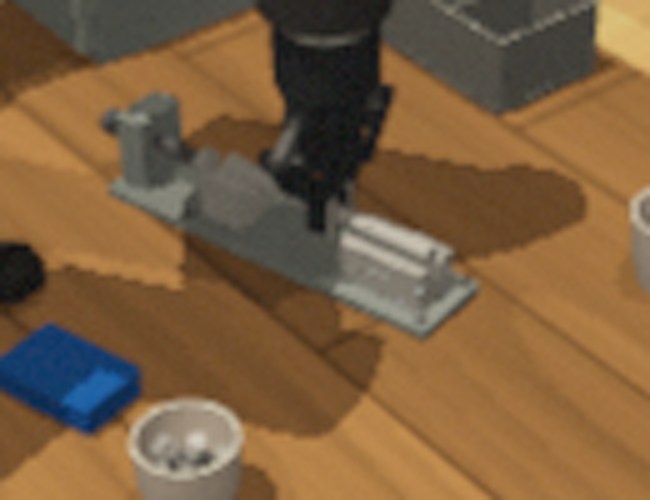

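View pics/top5.png

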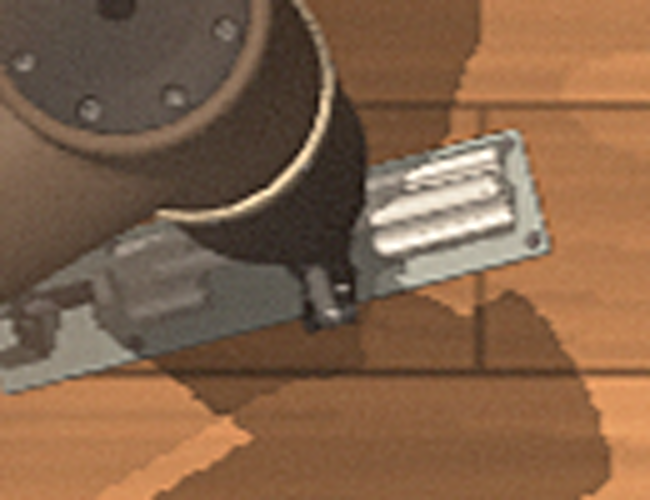

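Emit:
play_rows --targets '[{"dx":0.0,"dy":0.0,"dz":-0.004,"wx":0.0,"wy":0.0,"wz":0.0},{"dx":0.0,"dy":0.0,"dz":-0.007,"wx":0.0,"wy":0.0,"wz":0.0},{"dx":0.0,"dy":0.0,"dz":-0.01,"wx":0.0,"wy":0.0,"wz":0.0},{"dx":0.0,"dy":0.0,"dz":-0.01,"wx":0.0,"wy":0.0,"wz":0.0},{"dx":0.0,"dy":0.0,"dz":-0.01,"wx":0.0,"wy":0.0,"wz":0.0}]'

```text
t: 7.9
eef_pos: [609.0, 150.1, 27.8]
ee_rot: [0.791, -0.612, -0.0, 0.0]
ft_force: [-0.1, 0.4, -0.8]
gripper_width: 12.4
```

Emit:
play_rows --targets '[{"dx":0.0,"dy":0.0,"dz":-0.003,"wx":0.0,"wy":0.0,"wz":0.0},{"dx":0.0,"dy":0.0,"dz":-0.006,"wx":0.0,"wy":0.0,"wz":0.0},{"dx":0.0,"dy":0.0,"dz":-0.006,"wx":0.0,"wy":0.0,"wz":0.0},{"dx":0.0,"dy":0.0,"dz":-0.006,"wx":0.0,"wy":0.0,"wz":0.0}]'

```text
t: 8.23
eef_pos: [609.0, 150.1, 26.0]
ee_rot: [0.791, -0.612, -0.0, 0.0]
ft_force: [0.3, -0.1, -1.3]
gripper_width: 12.3
```

Emit:
play_rows --targets '[{"dx":0.0,"dy":0.0,"dz":-0.002,"wx":0.0,"wy":0.0,"wz":0.0},{"dx":0.0,"dy":0.0,"dz":-0.004,"wx":0.0,"wy":0.0,"wz":0.0},{"dx":0.0,"dy":0.0,"dz":-0.004,"wx":0.0,"wy":0.0,"wz":0.0},{"dx":0.0,"dy":0.0,"dz":-0.004,"wx":0.0,"wy":0.0,"wz":0.0}]'

```text
t: 8.57
eef_pos: [609.4, 150.2, 25.2]
ee_rot: [0.791, -0.612, 0.0, -0.0]
ft_force: [1.8, -1.1, 0.6]
gripper_width: 12.3
```

```bash
python3 look.py 6
```

```text
8.57 [609.37 150.2   25.18] [ 0.552  0.478 -0.329  0.    -0.764 -0.298] xyaw -75.44024831470904 F [ 1.76 -1.08  0.61] 12.34 zax [ 6.e-04  1.e-04 -1.e+00]
side crop x0,y0 162 121 x5
top crop x0,y0 116 124 x5
```

View pics/side6.png

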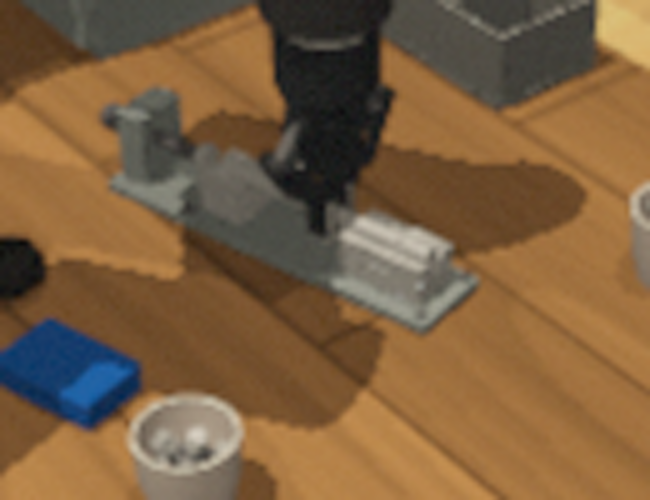

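Light contact: about +2 N upward and a small sideways push. I'll release the bar so it settles into the V.

Emit:
play_rows --targets '[{"dx":0.0,"dy":0.0,"dz":0.0,"wx":0.0,"wy":0.0,"wz":0.0},{"dx":0.0,"dy":0.0,"dz":0.0,"wx":0.0,"wy":0.0,"wz":0.0},{"dx":0.0,"dy":0.0,"dz":0.0,"wx":0.0,"wy":0.0,"wz":0.0},{"dx":0.0,"dy":0.0,"dz":0.0,"wx":0.0,"wy":0.0,"wz":0.0},{"dx":0.0,"dy":0.0,"dz":0.0,"wx":0.0,"wy":0.0,"wz":0.0},{"dx":0.0,"dy":0.0,"dz":0.0,"wx":0.0,"wy":0.0,"wz":0.0},{"dx":0.0,"dy":0.0,"dz":0.0,"wx":0.0,"wy":0.0,"wz":0.0}]' --gripper 0.6

```text
t: 9.25
eef_pos: [609.0, 150.1, 24.9]
ee_rot: [0.791, -0.612, -0.0, 0.0]
ft_force: [0.8, -0.1, 0.4]
gripper_width: 51.5
```

Emit:
play_rows --targets '[{"dx":0.0,"dy":0.0,"dz":0.03,"wx":0.0,"wy":0.0,"wz":0.0},{"dx":0.0,"dy":0.0,"dz":0.1,"wx":0.0,"wy":0.0,"wz":0.0},{"dx":0.0,"dy":0.0,"dz":0.2,"wx":0.0,"wy":0.0,"wz":0.0},{"dx":0.02,"dy":-0.1,"dz":0.28,"wx":0.0,"wy":0.0,"wz":0.0},{"dx":0.05,"dy":-0.2,"dz":0.3,"wx":0.0,"wy":0.0,"wz":0.0},{"dx":0.08,"dy":-0.3,"dz":0.3,"wx":0.0,"wy":0.0,"wz":0.0},{"dx":0.095,"dy":-0.37,"dz":0.3,"wx":0.0,"wy":0.0,"wz":0.0},{"dx":0.095,"dy":-0.37,"dz":0.3,"wx":0.0,"wy":0.0,"wz":0.0}]'

```text
t: 9.92
eef_pos: [638.1, 35.7, 116.0]
ee_rot: [0.79, -0.613, 0.0, -0.0]
ft_force: [0.1, 0.2, -0.8]
gripper_width: 51.0
```

```bash
python3 look.py 7; python3 - <<'E'
from h import *
c=load("top7");cv2.imwrite("pics/t7z.png",cv2.resize(c["image"][140:210,90:235,::-1],None,fx=5,fy=5,interpolation=cv2.INTER_CUBIC))
c=load("side7");cv2.imwrite("pics/s7z.png",cv2.resize(c["image"][130:190,175:265,::-1],None,fx=8,fy=8,interpolation=cv2.INTER_CUBIC))
E
```

```text
9.92 [638.1   35.66 115.97] [ 0.361  0.391 -0.219  0.    -0.96  -0.11 ] xyaw -75.6275740978002 F [ 0.12  0.17 -0.79] 51.04 zax [ 8.e-04 -1.e-04 -1.e+00]
side crop x0,y0 189 112 x5
top crop x0,y0 157 106 x5
```

View pics/t7z.png

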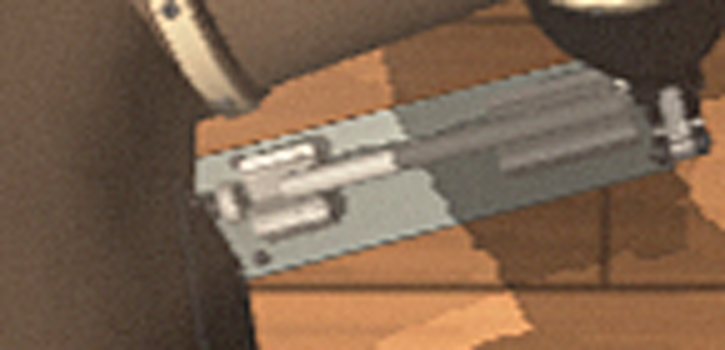

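View pics/s7z.png

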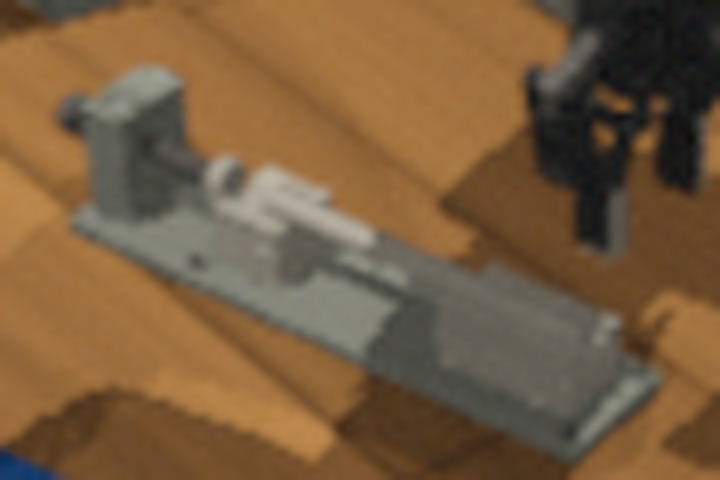

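```bash
python3 - <<'E'
from h import *
o=np.array([606.4,154.8]);u=np.array([-.25,.968]);n=np.array([-.968,-.25])
c=load("top7")
for k,(a,b),z in (("front",(281,185),45),("disc",(241,200),47),("rear",(622,90),45)):
    p=onz(c,(a+.5)/5-.5+90,(b+.5)/5-.5+140,z)[:2];print(k,p,(p-o)@u,(p-o)@n)
c=load("side7")
for k,(a,b),z in (("front",(262,205),45),("disc",(238,185),42),("rear",(608,322),42)):
    p=onz(c,(a+.5)/8-.5+175,(b+.5)/8-.5+130,z)[:2];print(k,p,(p-o)@u,(p-o)@n)
t=np.array([638.1,35.7])-o;print("tcp",t@u,t@n)
cm=np.array([609,150.1])-o;print("release tcp",cm@u,cm@n)
for x in(-126,-106):print(x,o+x*u)
E
```

```text
front [586.70083383 237.79580838] 85.26473405476875 -1.6801592457176469
disc [578.59486435 257.61468815] 106.4759020434462 1.2116992705572542
rear [636.59301129  62.24844193] -97.13816103397406 -6.088945411422113
front [579.24902869 234.53427353] 83.97051960312471 6.348571847070033
disc [582.32601053 258.64226557] 106.53781043442987 -2.656944586483956
rear [648.60393087  66.68558701] -95.84573448697216 -18.82480183357565
tcp -123.21380000000002 -0.9106000000000414
release tcp -5.199600000000022 -1.3418000000000179
-126 [637.9    32.832]
-106 [632.9    52.192]
```

The bar lies in the groove from roughly -96 to +84 mm, and the disc face is at about 106 mm. I'll shut the fingers and come down behind the rear end, just above the block tops.

Emit:
play_rows --targets '[{"dx":0.002,"dy":0.0,"dz":-0.03,"wx":0.0,"wy":0.0,"wz":0.0},{"dx":0.002,"dy":0.0,"dz":-0.08,"wx":0.0,"wy":0.0,"wz":0.0},{"dx":0.002,"dy":0.0,"dz":-0.13,"wx":0.0,"wy":0.0,"wz":0.0},{"dx":0.002,"dy":0.0,"dz":-0.17,"wx":0.0,"wy":0.0,"wz":0.0},{"dx":0.002,"dy":0.0,"dz":-0.2,"wx":0.0,"wy":0.0,"wz":0.0},{"dx":0.002,"dy":0.0,"dz":-0.22,"wx":0.0,"wy":0.0,"wz":0.0},{"dx":0.002,"dy":0.0,"dz":-0.232,"wx":0.0,"wy":0.0,"wz":0.0},{"dx":0.002,"dy":0.0,"dz":-0.232,"wx":0.0,"wy":0.0,"wz":0.0},{"dx":0.002,"dy":0.0,"dz":-0.232,"wx":0.0,"wy":0.0,"wz":0.0},{"dx":0.002,"dy":0.0,"dz":-0.232,"wx":0.0,"wy":0.0,"wz":0.0},{"dx":0.002,"dy":0.0,"dz":-0.232,"wx":0.0,"wy":0.0,"wz":0.0},{"dx":0.002,"dy":0.0,"dz":-0.232,"wx":0.0,"wy":0.0,"wz":0.0}]' --gripper 0.0

```text
t: 11.02
eef_pos: [638.5, 39.2, 45.9]
ee_rot: [0.791, -0.612, 0.0, -0.0]
ft_force: [0.2, -0.0, 0.3]
gripper_width: 0.4
```

```bash
python3 look.py 8
```

```text
11.02 [638.5   39.22  45.92] [ 0.366  0.468 -0.284  0.    -0.818 -0.112] xyaw -75.45591592788168 F [ 0.2  -0.04  0.35] 0.43 zax [ 1.e-03  3.e-04 -1.e+00]
side crop x0,y0 188 128 x5
top crop x0,y0 157 111 x5
```

View pics/side8.png

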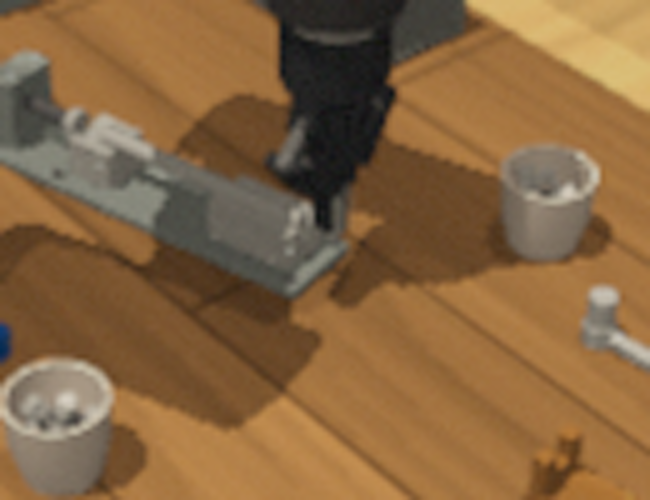

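View pics/top8.png

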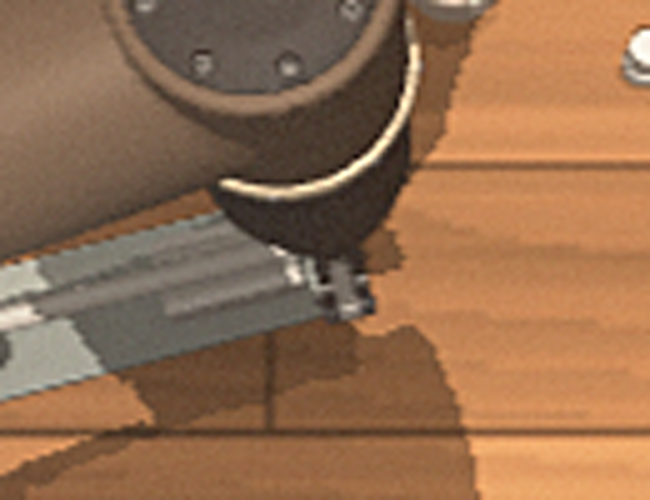

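Emit:
play_rows --targets '[{"dx":-0.001,"dy":0.004,"dz":-0.002,"wx":0.0,"wy":0.0,"wz":0.0},{"dx":-0.003,"dy":0.011,"dz":-0.002,"wx":0.0,"wy":0.0,"wz":0.0},{"dx":-0.006,"dy":0.018,"dz":-0.002,"wx":0.0,"wy":0.0,"wz":0.0},{"dx":-0.008,"dy":0.025,"dz":-0.002,"wx":0.0,"wy":0.0,"wz":0.0},{"dx":-0.009,"dy":0.029,"dz":-0.002,"wx":0.0,"wy":0.0,"wz":0.0},{"dx":-0.009,"dy":0.029,"dz":-0.002,"wx":0.0,"wy":0.0,"wz":0.0},{"dx":-0.009,"dy":0.029,"dz":-0.002,"wx":0.0,"wy":0.0,"wz":0.0}]'

```text
t: 11.7
eef_pos: [635.4, 48.0, 44.7]
ee_rot: [0.791, -0.612, 0.0, 0.0]
ft_force: [0.1, -0.7, -0.6]
gripper_width: -0.1
```

Emit:
play_rows --targets '[{"dx":-0.001,"dy":0.004,"dz":0.0,"wx":0.0,"wy":0.0,"wz":0.0},{"dx":-0.002,"dy":0.008,"dz":0.0,"wx":0.0,"wy":0.0,"wz":0.0},{"dx":-0.003,"dy":0.012,"dz":0.0,"wx":0.0,"wy":0.0,"wz":0.0},{"dx":-0.004,"dy":0.016,"dz":0.0,"wx":0.0,"wy":0.0,"wz":0.0},{"dx":-0.005,"dy":0.019,"dz":0.0,"wx":0.0,"wy":0.0,"wz":0.0}]'

```text
t: 12.12
eef_pos: [634.0, 53.5, 44.7]
ee_rot: [0.791, -0.612, 0.0, 0.0]
ft_force: [1.4, -0.6, -0.1]
gripper_width: -0.1
```

```bash
python3 look.py 9; python3 - <<'E'
from h import *
c=load("side9");cv2.imwrite("pics/s9z.png",cv2.resize(c["image"][130:190,175:265,::-1],None,fx=8,fy=8,interpolation=cv2.INTER_CUBIC))
E
```

```text
12.12 [633.96  53.53  44.71] [ 0.391  0.465 -0.293  0.    -0.813 -0.137] xyaw -75.45685002358134 F [ 1.38 -0.6  -0.05] -0.08 zax [ 0.e+00 -1.e-04 -1.e+00]
side crop x0,y0 184 127 x5
top crop x0,y0 152 113 x5
```

View pics/s9z.png

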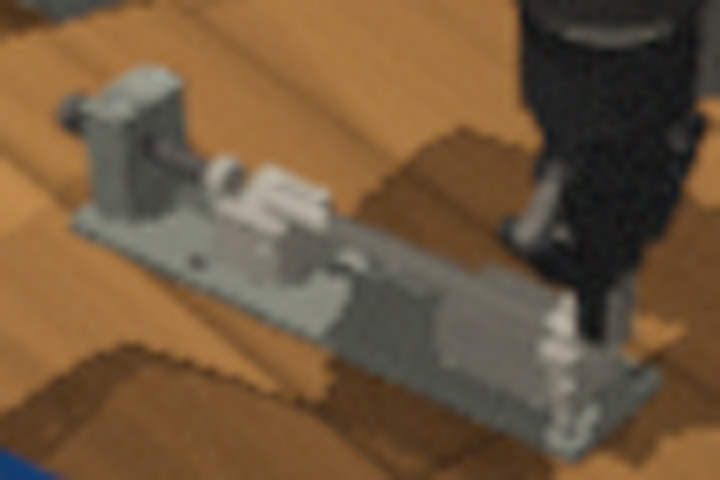

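Emit:
play_rows --targets '[{"dx":-0.001,"dy":0.004,"dz":0.0,"wx":0.0,"wy":0.0,"wz":0.0},{"dx":-0.002,"dy":0.008,"dz":0.0,"wx":0.0,"wy":0.0,"wz":0.0},{"dx":-0.003,"dy":0.012,"dz":0.0,"wx":0.0,"wy":0.0,"wz":0.0},{"dx":-0.004,"dy":0.016,"dz":0.0,"wx":0.0,"wy":0.0,"wz":0.0},{"dx":-0.005,"dy":0.02,"dz":0.0,"wx":0.0,"wy":0.0,"wz":0.0},{"dx":-0.006,"dy":0.024,"dz":0.0,"wx":0.0,"wy":0.0,"wz":0.0},{"dx":-0.007,"dy":0.028,"dz":0.0,"wx":0.0,"wy":0.0,"wz":0.0},{"dx":-0.008,"dy":0.032,"dz":0.0,"wx":0.0,"wy":0.0,"wz":0.0}]'

```text
t: 12.88
eef_pos: [631.5, 63.2, 44.7]
ee_rot: [0.791, -0.612, -0.0, 0.0]
ft_force: [0.2, -1.4, -0.3]
gripper_width: 0.2
```

```bash
python3 look.py 10; python3 - <<'E'
from h import *
c=load("side10");cv2.imwrite("pics/s10z.png",cv2.resize(c["image"][140:175,192:260,::-1],None,fx=11,fy=11,interpolation=cv2.INTER_CUBIC))
E
```

```text
12.88 [631.49  63.23  44.71] [ 0.407  0.463 -0.296  0.    -0.812 -0.153] xyaw -75.45583381904986 F [ 0.2  -1.42 -0.34] 0.23 zax [-1.e-04 -0.e+00 -1.e+00]
side crop x0,y0 182 126 x5
top crop x0,y0 148 114 x5
```

View pics/s10z.png

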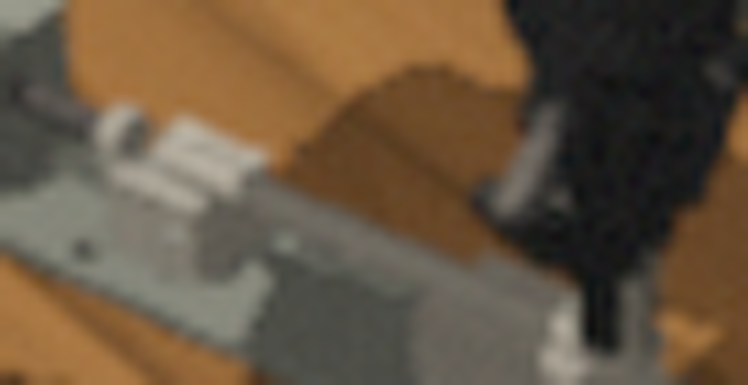

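View pics/top10.png

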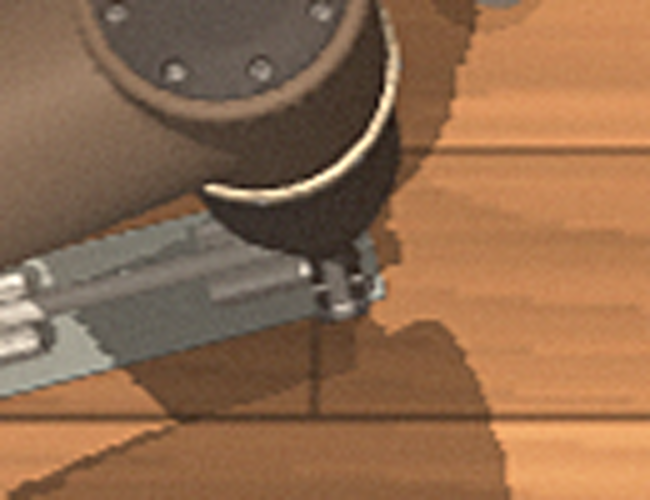

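Emit:
play_rows --targets '[{"dx":-0.001,"dy":0.003,"dz":0.0,"wx":0.0,"wy":0.0,"wz":0.0},{"dx":-0.0015,"dy":0.006,"dz":0.0,"wx":0.0,"wy":0.0,"wz":0.0},{"dx":-0.002,"dy":0.009,"dz":0.0,"wx":0.0,"wy":0.0,"wz":0.0},{"dx":-0.003,"dy":0.012,"dz":0.0,"wx":0.0,"wy":0.0,"wz":0.0},{"dx":-0.004,"dy":0.015,"dz":0.0,"wx":0.0,"wy":0.0,"wz":0.0}]'

```text
t: 13.4
eef_pos: [630.4, 67.7, 44.7]
ee_rot: [0.791, -0.612, 0.0, -0.0]
ft_force: [0.2, -0.4, 0.6]
gripper_width: -0.3
```

```bash
python3 look.py 11; python3 - <<'E'
from h import *
for k in("0","10","11"):
  c=load("side"+k);cv2.imwrite(f"pics/f{k}.png",cv2.resize(c["image"][145:165,192:225,::-1],None,fx=20,fy=20,interpolation=cv2.INTER_CUBIC))
a=np.vstack([cv2.imread(f"pics/f{k}.png") for k in("0","11")]);cv2.imwrite("pics/fcmp.png",cv2.resize(a,None,fx=.75,fy=.75))
E
```

```text
13.4 [630.38  67.74  44.71] [ 0.414  0.462 -0.298  0.    -0.811 -0.161] xyaw -75.4550156917005 F [ 0.17 -0.42  0.63] -0.3 zax [ 1.e-04  0.e+00 -1.e+00]
side crop x0,y0 181 126 x5
top crop x0,y0 146 114 x5
```

View pics/fcmp.png

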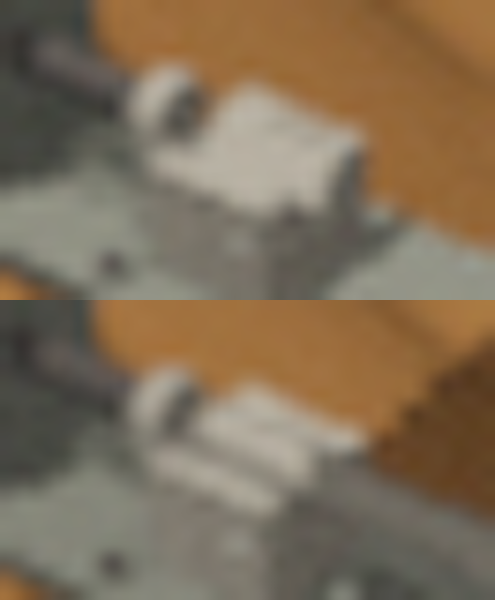

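Emit:
play_rows --targets '[{"dx":0.0,"dy":0.001,"dz":0.0,"wx":0.0,"wy":0.0,"wz":0.0},{"dx":-0.0005,"dy":0.002,"dz":0.0,"wx":0.0,"wy":0.0,"wz":0.0},{"dx":-0.001,"dy":0.003,"dz":0.0,"wx":0.0,"wy":0.0,"wz":0.0},{"dx":-0.001,"dy":0.004,"dz":0.0,"wx":0.0,"wy":0.0,"wz":0.0},{"dx":-0.001,"dy":0.005,"dz":0.0,"wx":0.0,"wy":0.0,"wz":0.0}]'

```text
t: 13.92
eef_pos: [630.0, 69.1, 44.7]
ee_rot: [0.791, -0.612, -0.0, 0.0]
ft_force: [0.2, -1.2, -0.3]
gripper_width: 0.1
```

Emit:
play_rows --targets '[{"dx":0.0,"dy":0.001,"dz":0.0,"wx":0.0,"wy":0.0,"wz":0.0},{"dx":-0.0005,"dy":0.002,"dz":0.0,"wx":0.0,"wy":0.0,"wz":0.0},{"dx":-0.001,"dy":0.003,"dz":0.0,"wx":0.0,"wy":0.0,"wz":0.0},{"dx":-0.001,"dy":0.004,"dz":0.0,"wx":0.0,"wy":0.0,"wz":0.0}]'

```text
t: 14.25
eef_pos: [629.7, 70.4, 44.7]
ee_rot: [0.791, -0.612, -0.0, 0.0]
ft_force: [-0.1, -1.2, 0.4]
gripper_width: 0.2
```

Emit:
play_rows --targets '[{"dx":0.0,"dy":0.001,"dz":0.0,"wx":0.0,"wy":0.0,"wz":0.0},{"dx":-0.0005,"dy":0.002,"dz":0.0,"wx":0.0,"wy":0.0,"wz":0.0},{"dx":-0.0005,"dy":0.002,"dz":0.0,"wx":0.0,"wy":0.0,"wz":0.0}]'

```text
t: 14.5
eef_pos: [629.6, 71.0, 44.7]
ee_rot: [0.791, -0.612, -0.0, 0.0]
ft_force: [-1.1, -1.6, 0.1]
gripper_width: -0.3
```

Emit:
play_rows --targets '[{"dx":0.0,"dy":0.001,"dz":0.0,"wx":0.0,"wy":0.0,"wz":0.0},{"dx":-0.0005,"dy":0.002,"dz":0.0,"wx":0.0,"wy":0.0,"wz":0.0},{"dx":-0.0005,"dy":0.002,"dz":0.0,"wx":0.0,"wy":0.0,"wz":0.0}]'

```text
t: 14.75
eef_pos: [629.4, 71.6, 44.7]
ee_rot: [0.791, -0.612, -0.0, -0.0]
ft_force: [0.3, -1.4, -0.1]
gripper_width: 0.2
```

```bash
python3 look.py 12; python3 - <<'E'
from h import *
for k in("0","12"):
  c=load("side"+k);cv2.imwrite(f"pics/f{k}.png",cv2.resize(c["image"][145:165,192:225,::-1],None,fx=15,fy=15,interpolation=cv2.INTER_CUBIC))
cv2.imwrite("pics/fcmp2.png",np.vstack([cv2.imread(f"pics/f{k}.png") for k in("0","12")]))
E
```

```text
14.75 [629.45  71.58  44.69] [ 0.421  0.461 -0.299 -0.    -0.81  -0.167] xyaw -75.45638194161144 F [ 0.27 -1.36 -0.06] 0.19 zax [ 0.  0. -1.]
side crop x0,y0 180 125 x5
top crop x0,y0 145 115 x5
```

View pics/fcmp2.png

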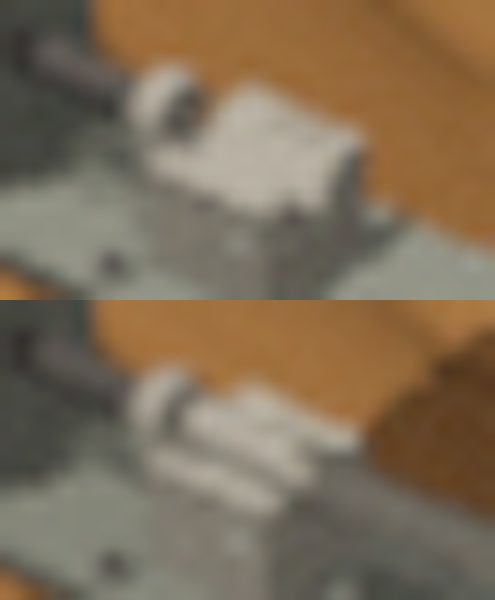

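Emit:
play_rows --targets '[{"dx":0.0,"dy":0.001,"dz":0.0,"wx":0.0,"wy":0.0,"wz":0.0},{"dx":-0.0005,"dy":0.002,"dz":0.0,"wx":0.0,"wy":0.0,"wz":0.0},{"dx":-0.0005,"dy":0.002,"dz":0.0,"wx":0.0,"wy":0.0,"wz":0.0}]'

```text
t: 15.1
eef_pos: [629.3, 72.2, 44.7]
ee_rot: [0.791, -0.612, 0.0, -0.0]
ft_force: [-0.1, -1.2, -0.4]
gripper_width: -0.1
```

Emit:
play_rows --targets '[{"dx":0.0,"dy":0.001,"dz":0.0,"wx":0.0,"wy":0.0,"wz":0.0},{"dx":-0.0005,"dy":0.002,"dz":0.0,"wx":0.0,"wy":0.0,"wz":0.0},{"dx":-0.0005,"dy":0.002,"dz":0.0,"wx":0.0,"wy":0.0,"wz":0.0}]'

```text
t: 15.35
eef_pos: [629.2, 72.8, 44.7]
ee_rot: [0.791, -0.612, 0.0, -0.0]
ft_force: [-0.0, -0.7, 0.2]
gripper_width: -0.3
```

Emit:
play_rows --targets '[{"dx":0.0,"dy":0.001,"dz":0.0,"wx":0.0,"wy":0.0,"wz":0.0},{"dx":-0.0005,"dy":0.002,"dz":0.0,"wx":0.0,"wy":0.0,"wz":0.0},{"dx":-0.0005,"dy":0.002,"dz":0.0,"wx":0.0,"wy":0.0,"wz":0.0}]'

```text
t: 15.6
eef_pos: [629.0, 73.4, 44.7]
ee_rot: [0.791, -0.612, -0.0, -0.0]
ft_force: [-0.0, -1.0, -0.4]
gripper_width: 0.2
```

Emit:
play_rows --targets '[{"dx":0.0,"dy":0.001,"dz":0.0,"wx":0.0,"wy":0.0,"wz":0.0},{"dx":-0.0005,"dy":0.002,"dz":0.0,"wx":0.0,"wy":0.0,"wz":0.0},{"dx":-0.0005,"dy":0.002,"dz":0.0,"wx":0.0,"wy":0.0,"wz":0.0}]'

```text
t: 15.85
eef_pos: [628.9, 74.0, 44.7]
ee_rot: [0.791, -0.612, 0.0, -0.0]
ft_force: [0.2, -1.1, 0.3]
gripper_width: -0.2
```

Emit:
play_rows --targets '[{"dx":0.0,"dy":0.001,"dz":0.0,"wx":0.0,"wy":0.0,"wz":0.0},{"dx":-0.0005,"dy":0.002,"dz":0.0,"wx":0.0,"wy":0.0,"wz":0.0},{"dx":-0.0005,"dy":0.002,"dz":0.0,"wx":0.0,"wy":0.0,"wz":0.0}]'

```text
t: 16.1
eef_pos: [628.7, 74.6, 44.7]
ee_rot: [0.791, -0.612, -0.0, 0.0]
ft_force: [-0.2, -1.3, -0.0]
gripper_width: 0.1
```

```bash
python3 look.py 13; python3 - <<'E'
from h import *
for k in("0","13"):
  c=load("side"+k);cv2.imwrite(f"pics/f{k}.png",cv2.resize(c["image"][145:165,192:225,::-1],None,fx=15,fy=15,interpolation=cv2.INTER_CUBIC))
cv2.imwrite("pics/fcmp3.png",np.vstack([cv2.imread(f"pics/f{k}.png") for k in("0","13")]))
E
```

```text
16.1 [628.69  74.59  44.69] [ 0.426  0.461 -0.3   -0.    -0.81  -0.172] xyaw -75.45569320710521 F [-0.21 -1.33 -0.04] 0.12 zax [-0.  0. -1.]
side crop x0,y0 179 125 x5
top crop x0,y0 144 115 x5
```

View pics/fcmp3.png

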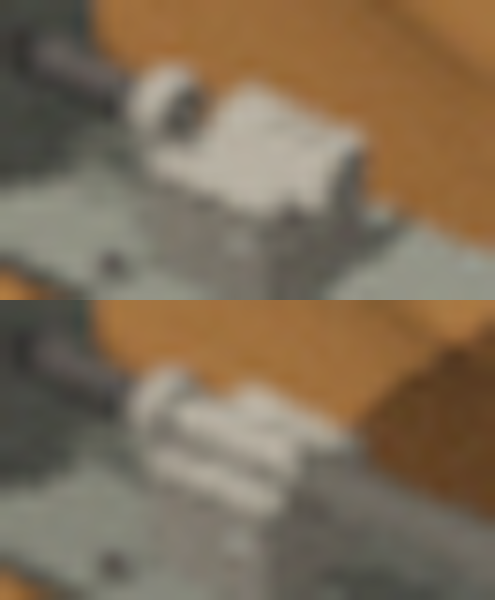

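Emit:
play_rows --targets '[{"dx":0.0,"dy":0.001,"dz":0.0,"wx":0.0,"wy":0.0,"wz":0.0},{"dx":-0.0005,"dy":0.002,"dz":0.0,"wx":0.0,"wy":0.0,"wz":0.0},{"dx":-0.0005,"dy":0.002,"dz":0.0,"wx":0.0,"wy":0.0,"wz":0.0}]'

```text
t: 16.45
eef_pos: [628.5, 75.2, 44.7]
ee_rot: [0.791, -0.612, 0.0, -0.0]
ft_force: [0.9, -1.0, 1.3]
gripper_width: 0.2
```

Emit:
play_rows --targets '[{"dx":0.0,"dy":0.001,"dz":0.0,"wx":0.0,"wy":0.0,"wz":0.0},{"dx":-0.0005,"dy":0.002,"dz":0.0,"wx":0.0,"wy":0.0,"wz":0.0},{"dx":-0.0005,"dy":0.002,"dz":0.0,"wx":0.0,"wy":0.0,"wz":0.0}]'

```text
t: 16.7
eef_pos: [628.4, 75.7, 44.7]
ee_rot: [0.791, -0.612, 0.0, 0.0]
ft_force: [-0.1, -1.0, 0.0]
gripper_width: 0.0
```

Emit:
play_rows --targets '[{"dx":0.0,"dy":0.001,"dz":0.0,"wx":0.0,"wy":0.0,"wz":0.0},{"dx":-0.0005,"dy":0.002,"dz":0.0,"wx":0.0,"wy":0.0,"wz":0.0},{"dx":-0.0005,"dy":0.002,"dz":0.0,"wx":0.0,"wy":0.0,"wz":0.0}]'

```text
t: 16.95
eef_pos: [628.3, 75.9, 44.7]
ee_rot: [0.791, -0.612, 0.0, 0.0]
ft_force: [0.6, -4.9, -0.5]
gripper_width: 0.1
```

The force jumped to 4.9 N and the tool lagged behind its target, so the bar is on the stop. I'll hold briefly to confirm, then back off along the groove.

Emit:
play_rows --targets '[{"dx":0.0,"dy":0.0,"dz":0.0,"wx":0.0,"wy":0.0,"wz":0.0},{"dx":0.0,"dy":0.0,"dz":0.0,"wx":0.0,"wy":0.0,"wz":0.0}]'

```text
t: 17.12
eef_pos: [628.3, 76.0, 44.7]
ee_rot: [0.791, -0.612, 0.0, 0.0]
ft_force: [1.3, -4.9, 0.0]
gripper_width: 0.2
```

Emit:
play_rows --targets '[{"dx":0.0005,"dy":-0.002,"dz":0.0,"wx":0.0,"wy":0.0,"wz":0.0},{"dx":0.003,"dy":-0.01,"dz":0.0,"wx":0.0,"wy":0.0,"wz":0.0},{"dx":0.008,"dy":-0.03,"dz":0.0,"wx":0.0,"wy":0.0,"wz":0.0},{"dx":0.015,"dy":-0.06,"dz":0.0,"wx":0.0,"wy":0.0,"wz":0.0},{"dx":0.018,"dy":-0.07,"dz":0.1,"wx":0.0,"wy":0.0,"wz":0.0},{"dx":0.018,"dy":-0.1,"dz":0.2,"wx":0.0,"wy":0.0,"wz":0.0},{"dx":0.018,"dy":-0.2,"dz":0.33,"wx":0.0,"wy":0.0,"wz":0.0},{"dx":0.018,"dy":-0.33,"dz":0.4,"wx":0.0,"wy":0.0,"wz":0.0},{"dx":0.018,"dy":-0.45,"dz":0.4,"wx":0.0,"wy":0.0,"wz":0.0},{"dx":0.018,"dy":-0.57,"dz":0.4,"wx":0.0,"wy":0.0,"wz":0.0},{"dx":0.018,"dy":-0.65,"dz":0.4,"wx":0.0,"wy":0.0,"wz":0.0},{"dx":0.018,"dy":-0.65,"dz":0.4,"wx":0.0,"wy":0.0,"wz":0.0}]'

```text
t: 18.12
eef_pos: [633.1, -123.5, 164.9]
ee_rot: [0.79, -0.614, 0.0, -0.0]
ft_force: [-0.2, 0.6, -0.7]
gripper_width: 0.1
```

```bash
python3 look.py 14; python3 - <<'E'
from h import *
for k in("0","14"):
  c=load("side"+k);cv2.imwrite(f"pics/f{k}.png",cv2.resize(c["image"][145:165,192:225,::-1],None,fx=15,fy=15,interpolation=cv2.INTER_CUBIC))
cv2.imwrite("pics/fcmp4.png",np.vstack([cv2.imread(f"pics/f{k}.png") for k in("0","14")]))
c=load("top14");cv2.imwrite("pics/t14z.png",cv2.resize(c["image"][140:210,90:235,::-1],None,fx=5,fy=5,interpolation=cv2.INTER_CUBIC))
E
```

```text
18.12 [ 633.1  -123.45  164.92] [ 0.109  0.357 -0.148  0.    -1.065  0.14 ] xyaw -75.69255269266287 F [-0.22  0.55 -0.66] 0.14 zax [ 2.e-04 -1.e-04 -1.e+00]
side crop x0,y0 222 123 x5
top crop x0,y0 224 103 x5
```

View pics/fcmp4.png

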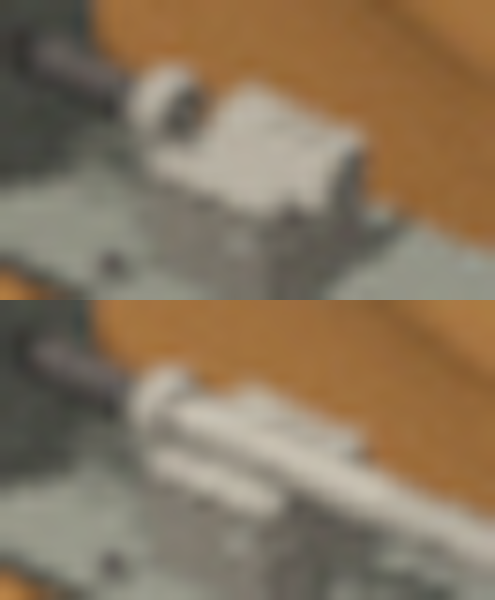

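View pics/t14z.png

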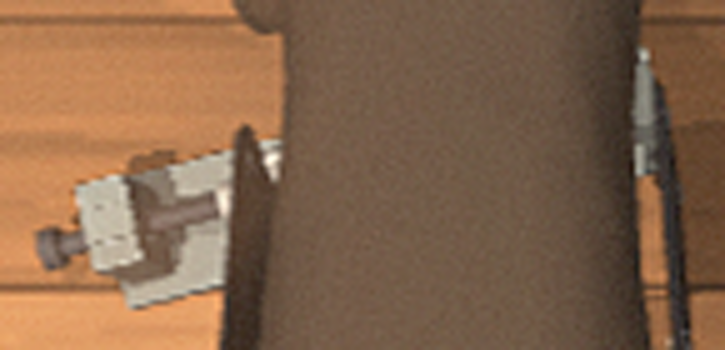

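Emit:
play_rows --targets '[{"dx":0.0,"dy":0.0,"dz":0.0,"wx":0.0,"wy":0.0,"wz":0.0},{"dx":0.0,"dy":0.0,"dz":0.0,"wx":0.0,"wy":0.0,"wz":0.0},{"dx":0.0,"dy":0.0,"dz":0.0,"wx":0.0,"wy":0.0,"wz":0.0}]'

```text
t: 18.47
eef_pos: [633.8, -117.8, 164.6]
ee_rot: [0.791, -0.611, -0.0, -0.0]
ft_force: [-0.3, -0.5, 0.6]
gripper_width: 0.1
```

```bash
python3 - <<'E'
from bench import env
from h import *
c=env.capture("side");cv2.imwrite("pics/s15z.png",cv2.resize(c["image"][125:270,150:350,::-1],None,fx=4,fy=4,interpolation=cv2.INTER_CUBIC))
E
```

```text
(no output)
```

View pics/s15z.png

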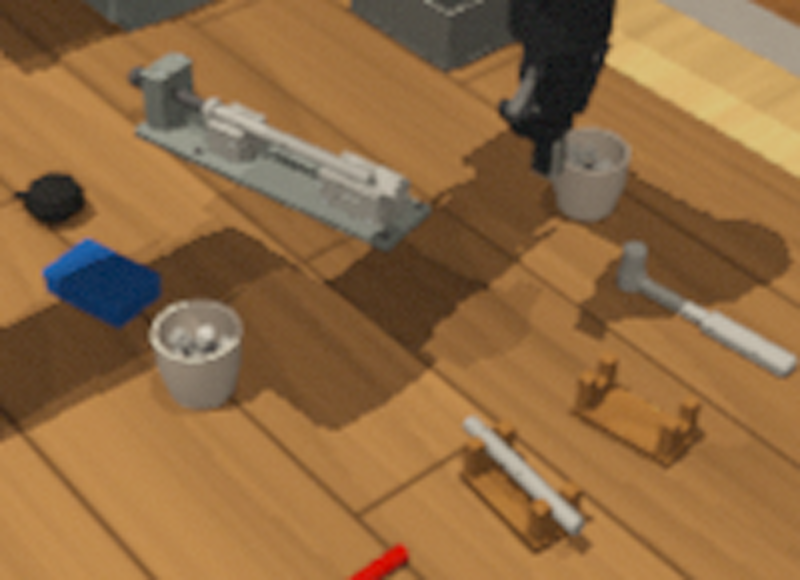

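The bar lies in the groove from crop (205,105) to (375,180) with its end against the disc. The short axle and the other things are where they were, and the gripper is well clear. I'll hand it in.

```bash
python3 -c "
from bench import env
print(env.hand_in())"
```

```text
the job is handed in; nothing more can be done
None
```

The long axle lies in the V-groove with its end against the stop, and the job was handed in at about 18.5 s of the 46 s allowed. No verdict is reported, so the result rests on my own checks.

**What I did:** I picked the axle out of its cradle by the middle, laid it in the groove about 20 mm short of the stop and released it. I then shut the fingers and pushed its rear end along, in steps of about 0.6 mm at the end. When the push force rose from about 1.2 N to 4.9 N I held for 0.17 s, backed straight off and lifted clear.

**Last checks:**
- **Seating and contact:** the side view shows the axle in both V-blocks, flush with the disc.
- **Stop:** the disc is at the same place in the picture as at the start. The peak reading of 4.9 N is well under its 15 N hold.
- **Bystanders:** the short axle and the other things look unmoved, and the gripper is clear of everything.

**Disagreed or incomplete:**
- **Tilt in the grip:** while held, the axle's stop end hung about 2° low in the side view, though the top view showed it aligned. It levelled out when released into the groove.
- **Camera offset:** the two cameras differed by 1 to 3 mm, as their calibration allows.
- **Stop face:** the camera estimate was about 106 mm along the groove, but by touch it came roughly 3 mm further on.
- **Blocked view:** the arm covered most of the gauge in the last top picture, so the final check rests mainly on the side view.

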